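# Service the traction pulley bar: spin, scrap and replace

## Task

Spin each of the three pulley wheels on the sloping traction bar with a fingertip. Slide the pulley block whose wheel binds down off its rail and put it gently into the kidney dish, leaving the two good ones home. Then slide the spare block up onto the empty rail until the detent holds it, and give its wheel a spin there too.

Things in the scene. Friction and masses are not known exactly. Their poses are not given: they have to be found in the camera images.
- pulley_bar: Traction pulley bar on a white trestle, fixed. Aluminium bar 372 mm long, 80 mm wide, its face leaning back 30 degrees (it looks up and toward the robot). Footprint 135 x 376 mm. Origin: on the worktop, under the bar's middle; x away from the robot, y along the bar. Carries three short cross rails, 110 mm apart.
- rail_1: T-rail at y = +110 mm of the bar, fixed, one of three alike. Its frame is that of a block which is home on it: origin 85 mm above the worktop, x up the slope along the rail, y along the bar, z square out of the bar's face (30 degrees from vertical, toward the robot).
- rail_2: T-rail at the bar's middle, like rail_1. Head 24 mm wide, z 5.2-10.2 mm, on a 15 mm stem. Its rounded, tapered open lower end is at x = -28 mm: blocks go on and off there. They are clear of the rail when 56 mm or more down the slope (-x) from home. A stop at x = +27 mm ends the travel 1 mm past home.
- rail_3: T-rail at y = -110 mm of the bar, like rail_1. At x = 0 each rail has a sprung steel detent ball, 4 mm proud, that drops into a gap in the middle of the shoe when the block is home; about 10 N along the rail pushes a block over it or pulls it off again. Push on to the stop; let go, it settles back within 1 mm of home.
- pulley_1: Pulley block, 52x40x67 mm, 0.24 kg, at the start home on any one of the three rails. Origin: centre of its shoe's underside; x along the shoe (slides on, either end first), y along the axle, z up through the wheel. Shoe z 0-16 mm. Grip the two flat steel cheek plates: 29 mm over their outer faces (y +-14.5), 26 mm wide in x, z 16-56 mm.
- pulley_2: Pulley block, 52x40x67 mm, 0.24 kg, at the start home on any one of the three rails. Origin: centre of its shoe's underside; x along the shoe (slides on, either end first), y along the axle, z up through the wheel. Shoe z 0-16 mm. Grip the two flat steel cheek plates: 29 mm over their outer faces (y +-14.5), 26 mm wide in x, z 16-56 mm.
- pulley_3: Pulley block, 52x40x67 mm, 0.24 kg, at the start home on any one of the three rails. Origin: centre of its shoe's underside; x along the shoe (slides on, either end first), y along the axle, z up through the wheel. Shoe z 0-16 mm. Grip the two flat steel cheek plates: 29 mm over their outer faces (y +-14.5), 26 mm wide in x, z 16-56 mm.
- pulley_spare: Spare pulley block, like the others, good wheel; at the start it stands upright on the worktop on its shoe, own z up, any yaw. Under each shoe a C-channel along x, open and slightly flared at both ends: 27 mm wide inside at z 3.6-10.2 mm (play round the rail's head: 1.5 mm each side, 1.6 mm in z), 19 mm between the lips below.
- sheave_1 (a joint): Angle of this block's wheel about the block's y, rad, no limits, 0 at the start. A good wheel brushed by a fingertip along the block's x at 0.1-0.3 m/s turns on by itself for some seconds; a binding one drags (about 0.5 N at the rim) and stops at once. Six holes and rim marks, one red.
- sheave_2 (a joint): Angle of this block's wheel about the block's y, rad, no limits, 0 at the start. A good wheel brushed by a fingertip along the block's x at 0.1-0.3 m/s turns on by itself for some seconds; a binding one drags (about 0.5 N at the rim) and stops at once. Six holes and rim marks, one red.
- sheave_3 (a joint): Angle of this block's wheel about the block's y, rad, no limits, 0 at the start. A good wheel brushed by a fingertip along the block's x at 0.1-0.3 m/s turns on by itself for some seconds; a binding one drags (about 0.5 N at the rim) and stops at once. Six holes and rim marks, one red.
- sheave_spare (a joint): Angle of this block's wheel about the block's y, rad, no limits, 0 at the start. A good wheel brushed by a fingertip along the block's x at 0.1-0.3 m/s turns on by itself for some seconds; a binding one drags (about 0.5 N at the rim) and stops at once. Six holes and rim marks, one red.
- axle_1 (a point): Centre of this block's wheel, 43 mm above its origin. White grooved wheel, 48 mm across, 18 mm wide, between the cheeks; its rim stands out 11 mm past them on top (to z 67 mm of the block) and at both ends.
- axle_2 (a point): Centre of this block's wheel, 43 mm above its origin. White grooved wheel, 48 mm across, 18 mm wide, between the cheeks; its rim stands out 11 mm past them on top (to z 67 mm of the block) and at both ends.
- axle_3 (a point): Centre of this block's wheel, 43 mm above its origin. White grooved wheel, 48 mm across, 18 mm wide, between the cheeks; its rim stands out 11 mm past them on top (to z 67 mm of the block) and at both ends.
- axle_spare (a point): Centre of this block's wheel, 43 mm above its origin. White grooved wheel, 48 mm across, 18 mm wide, between the cheeks; its rim stands out 11 mm past them on top (to z 67 mm of the block) and at both ends.
- kidney_dish: Stainless kidney dish, 93 x 210 x 36 mm, fixed on the worktop: the scrap dish. Origin: centre of its underside; y along its length, z up. Floor about 65 x 170 mm, 4 mm up; open on top.
- tape_roll: Bystander: roll of tape lying flat, 104 mm across, 25 mm high, loose. Origin: centre of its underside.
- pill_bottle: Bystander: red-brown bottle with green cap, 45 mm across, 72 mm high, loose. Origin: centre of its underside.
Mind the look-alikes: they are no part of the job. What is shaped like the pulley_1 but pink is not meant. What is shaped like the pulley_3 but turquoise is not meant.

How it is judged (in metres and radians):
On the way, in this order (a step that is already met when the one before it is completed fails the run):
1. each of the three wheels on the bar has been turned: the free ones by more than 0.6 rad, the binding one by more than 0.08 rad ((value of joint sheave_1 above 0.6 rad or value of joint sheave_1 below -0.6 rad) and (value of joint sheave_3 above 0.6 rad or value of joint sheave_3 below -0.6 rad) and (value of joint sheave_2 above 0.08 rad or value of joint sheave_2 below -0.08 rad)), for 0.1 s.
2. the block whose wheel binds lies in the kidney dish and is let go (x of axle_2 in the frame of kidney_dish between -0.05 and 0.05 m and y of axle_2 in the frame of kidney_dish between -0.105 and 0.105 m and z of axle_2 in the frame of kidney_dish between 0 and 0.07 m and contact force between pulley_2 and kidney_dish above 0.3 N and contact force between the fingers and pulley_2 below 0.05 N), for 0.2 s.
3. the spare is home on the empty rail, held by the detent, and let go (((x of pulley_spare in the frame of rail_1 between -0.003 and 0.003 m and y of pulley_spare in the frame of rail_1 between -0.003 and 0.003 m and z of pulley_spare in the frame of rail_1 between -0.003 and 0.003 m and angle between the z axis of pulley_spare and the z axis of rail_1, either way round below 0.07 rad and angle between the x axis of pulley_spare and the x axis of rail_1, either way round below 0.07 rad) or (x of pulley_spare in the frame of rail_2 between -0.003 and 0.003 m and y of pulley_spare in the frame of rail_2 between -0.003 and 0.003 m and z of pulley_spare in the frame of rail_2 between -0.003 and 0.003 m and angle between the z axis of pulley_spare and the z axis of rail_2, either way round below 0.07 rad and angle between the x axis of pulley_spare and the x axis of rail_2, either way round below 0.07 rad) or (x of pulley_spare in the frame of rail_3 between -0.003 and 0.003 m and y of pulley_spare in the frame of rail_3 between -0.003 and 0.003 m and z of pulley_spare in the frame of rail_3 between -0.003 and 0.003 m and angle between the z axis of pulley_spare and the z axis of rail_3, either way round below 0.07 rad and angle between the x axis of pulley_spare and the x axis of rail_3, either way round below 0.07 rad)) and contact force between the fingers and pulley_spare below 0.05 N), for 0.2 s.
4. the spare's wheel runs by itself there, faster than 1 rad/s, nothing touching it (all of step 3 and (velocity of joint sheave_spare above 1 rad/s or velocity of joint sheave_spare below -1 rad/s) and contact force between the arm and pulley_spare below 0.05 N), for 0.1 s.
At the end, for the whole second after the job is handed in: The binding block rests in the kidney dish; the spare is home on the rail left empty (within 3 mm and 4 degrees), still and held by its detent; the two good blocks are within 4 mm of where they were (all of step 2 and ((x of pulley_spare in the frame of rail_1 between -0.003 and 0.003 m and y of pulley_spare in the frame of rail_1 between -0.003 and 0.003 m and z of pulley_spare in the frame of rail_1 between -0.003 and 0.003 m and angle between the z axis of pulley_spare and the z axis of rail_1, either way round below 0.07 rad and angle between the x axis of pulley_spare and the x axis of rail_1, either way round below 0.07 rad) or (x of pulley_spare in the frame of rail_2 between -0.003 and 0.003 m and y of pulley_spare in the frame of rail_2 between -0.003 and 0.003 m and z of pulley_spare in the frame of rail_2 between -0.003 and 0.003 m and angle between the z axis of pulley_spare and the z axis of rail_2, either way round below 0.07 rad and angle between the x axis of pulley_spare and the x axis of rail_2, either way round below 0.07 rad) or (x of pulley_spare in the frame of rail_3 between -0.003 and 0.003 m and y of pulley_spare in the frame of rail_3 between -0.003 and 0.003 m and z of pulley_spare in the frame of rail_3 between -0.003 and 0.003 m and angle between the z axis of pulley_spare and the z axis of rail_3, either way round below 0.07 rad and angle between the x axis of pulley_spare and the x axis of rail_3, either way round below 0.07 rad)) and distance of each of pulley_1, pulley_3 from where it was at the start of the episode below 0.004 m and linear speed of each of pulley_2, pulley_spare below 0.02 m/s); the robot touches nothing.
It fails at once if a good pulley block is pulled off its place (more than 15 mm) (distance of any of pulley_1, pulley_3 from where it was at the start of the episode above 0.015 m).
It fails at once if a pulley block is dropped from a height (falls freely faster than 0.9 m/s) ((linear speed of pulley_2 above 0.9 m/s and contact force between the fingers and pulley_2 below 0.05 N) or (linear speed of pulley_spare above 0.9 m/s and contact force between the fingers and pulley_spare below 0.05 N)).
It fails at once if a bystander (tape roll, pill bottle) is pushed more than 30 mm or tipped (distance of any of tape_roll, pill_bottle from where it was at the start of the episode above 0.03 m or angle between any of tape_roll, pill_bottle's own z axis and vertical above 0.6 rad).
It also fails if it takes over 69 s, if anything falls off the work surface, if the arm or the gripper's body presses on something with over 40 N, if the wrist force passes 120 N, or if a joint passes its speed limit or range.

## Robot

A 6-joint arm with a two-finger parallel gripper is mounted at the origin on a cart in front of the work surface, level with it; the furniture and walls round the work are solid. World frame = base frame: x ahead of the robot, y to its left, z up, the work surface at z = 0. Lengths are in mm, angles in rad, forces in N, time in s.
With the tool pointing down it reaches from about 350 to 975 mm from the base axis. Payload 7.1 kg.
Tool frame: the origin (TCP) lies at the very end of the fingers, on their centre line; the grasp point (between the pads) lies tcp_to_grasp behind it (tcp_to_grasp is the distance from the TCP to the grasp point, in mm); z points along the fingers, x is the direction in which the jaws open and shut, and the axes are right-handed (so a half turn about z gives the same grasp; the last joint's range is limited). The gripper opens to 88 mm and grips with 3 to 60 N. Pads are 20 mm wide; open, the fingers measure 115 mm over their backs; the gripper's body (75 mm by 178 mm) begins 61 mm behind the grasp point.
Start: joints at [1.111, 0.423, 1.63, -0, 1.089, -0.019], TCP at [266.632, 565.254, 185.375] pointing down, gripper open.
Joint ranges: [-3, 3], [-0.9, 2.11], [0.09, 2.58], [-1.31, 4.45], [0.11, 2.69], [-2.54, 2.54]. Speed limits (rad/s): [2.39, 2.39, 3.01, 3.14, 3.14, 3.14].

## Interface

Orientations are given as a rotation vector (axis times angle).
In Python, from workcell import get_obs, get_image, close_job, recognise, mark_of, tcp_to_grasp gives the robot as it stands. The module is installed in compiled form; this text tells all that it offers.
- The arm moves only by the tool move_arm, never from a script. Its argument "motion" is a list of rows, each a list of 7 numbers: the shift along the world's x, y, z in mm, then the turn, a rotation vector about the world's x, y, z in rad, then the finger opening in mm, from 0 to 87.8. A call has 1 to 5 rows; each row is the pose to reach, as a shift and turn from the pose commanded when the call began; what a row does not reach only later rows make up. A row lasts 1/12 s, in which the tool goes at most 41.7 mm and 7.16 degrees, less where a joint would pass 70% of its speed; a pose out of reach is approached as far as the arm can. A call with a gripper value outside its range is refused whole. The fingers move at their own pace and stop on an object; the grip force is fixed at half the most. Time passes only in rows, so rows that repeat a pose let the fingers close. It gives the time, the measured TCP pose, the force and the opening at its end, in the units of the state.
- get_obs(): the state, without advancing time (a new reading comes with each control period).
- get_image(name): name is "side" or "top" or "wrist"; returns a dict with "color" (384x512x3 uint8, red, green, blue), "mtx" (3x3 intrinsics, pixels), "camera_from_world" (4x4, takes a point from world to camera coordinates). Camera axes: x right, y up, looking along -z (the intrinsics and any distortion apply to the point x, -y, -z); pixel columns grow to the right and rows downward; lengths in mm; the calibration is good to about 2 mm. A picture is of the moment at which its call begins. There is no depth.
- close_job(): hands the job in, once; it reports no verdict.
Trained networks look in a picture, given as the dict that the camera call returned (one of the last four; its "shot" number tells which), for a name from the list of things; names that differ only in an ending like _2 or _b are one class to them, and where a whole thing is asked for, a point or a joint stands for the part that bears it (a point fixed in the world has none). Each returns a list of dicts, best first, with "p" (0 to 1); they miss things now and then, are a little off and sometimes report something else, mostly with a low value. They report only what shows in the picture. A call takes as long as a camera call. They do not tell look-alikes from the thing itself.
- recognise(picture, label): "bbox" ([centre column, centre row, width, height] in pixels, round what is visible of it).
- mark_of(picture, label): "location" ([row, column] in pixels: a listed point, or the origin of a listed thing).
The state is a dict: "t": time; "qpos": joint angles; "qvel": joint speeds; "joint_torque": joint torques, N m; "ee_pos": TCP position; "orientation": TCP orientation; "ft_force": force on the tool from outside, world axes, zero at the start; "moment": the same for the moment, N m; "width": finger opening in mm.
Only numpy, scipy, OpenCV 4.12 (cv2) and the standard library are available. Lean on these libraries where they do the work, as an engineer would, in place of code of your own. Each camera call takes 0.05 s, during which the arm holds its last target. There are 200 camera calls.

## Working session

There is one attempt and no reset: what is moved stays moved. The work goes in short steps, Python scripts to look and compute and a tool call to move; the robot and the scene stay as the last step left them, time stands still between calls to the robot, and variables do not carry over. Pictures are saved under pics/ and viewed, about 8 in all and at most 12, crops included, and the job is handed in when it is done.

Besides the shell and the picture viewer there is one more tool, called as name([rows], argument=value, ...), one row to a line, values as JSON. move_arm: Moves the arm, as the interface text tells. Its arguments: {"type":"object","properties":{"motion":{"type":"array"}},"required":["motion"]}

```bash
mkdir -p pics
cat > h.py <<'E'
import numpy as np, cv2
from scipy.spatial.transform import Rotation as R
from workcell import *
def proj(im,P):
    P=np.atleast_2d(P).astype(float); c=(im["camera_from_world"]@np.c_[P,np.ones(len(P))].T)[:3]
    q=im["mtx"]@np.array([c[0],-c[1],-c[2]]); return (q[:2]/q[2]).T
def ray(im,u,v):
    d=np.linalg.inv(im["mtx"])@[u,v,1]; d=np.array([d[0],-d[1],-d[2]])
    T=np.linalg.inv(im["camera_from_world"]); return T[:3,3],T[:3,:3]@d
def atz(im,u,v,z):
    o,d=ray(im,u,v); return o+d*(z-o[2])/d[2]
def tri(a,b):
    A=0;B=0
    for im,(u,v) in (a,b):
        o,d=ray(im,u,v); d=d/np.linalg.norm(d); M=np.eye(3)-np.outer(d,d); A=A+M;B=B+M@o
    return np.linalg.solve(A,B)
def save(im,n,box=None,k=1):
    c=im["color"][...,::-1]
    if box: c=c[box[1]:box[3],box[0]:box[2]]
    cv2.imwrite(f"pics/{n}.png",cv2.resize(c,None,fx=k,fy=k,interpolation=cv2.INTER_CUBIC))
E
python3 - <<'E'
from h import *
print(get_obs(), tcp_to_grasp)
T=get_image("top");S=get_image("side")
c=np.hstack([T["color"],S["color"]])[...,::-1]; cv2.imwrite("pics/a.png",np.vstack([T["color"],S["color"]])[...,::-1])
for n,im in(("top",T),("side",S)):
  print(n,np.linalg.inv(im["camera_from_world"])[:3,3].round())
  for l in ["pulley_bar","pulley_1","axle_1","kidney_dish","tape_roll","pill_bottle","rail_1"]:
    try:
      print(l,[(np.round(d["location"][::-1]).tolist(),round(d["p"],2)) for d in mark_of(im,l)], [(np.round(d["bbox"]).tolist(),round(d["p"],2)) for d in recognise(im,l)] if l in("pulley_1","pulley_bar") else "")
    except Exception as e: print(l,e)
E
```

```text
{'t': 0.0, 'qpos': array([ 1.11103236e+00,  4.23845106e-01,  1.63067086e+00, -1.97917421e-05,
        1.08858676e+00, -1.89960782e-02]), 'qvel': array([ 1.60086062e-03, -4.38737611e-05, -3.02689533e-04, -2.87012735e-05,
        1.17563800e-03, -4.02576009e-04]), 'joint_torque': array([-1.04837833e-03, -5.44618750e+01, -2.73665911e+01,  6.42639748e-02,
        2.28915538e-02, -9.56935173e-05]), 'ee_pos': array([266.35970278, 564.73614443, 184.60659243]), 'orientation': array([ 2.65264622e+00,  1.68168008e+00, -2.01231050e-03]), 'ft_force': array([0.18654866, 0.25724595, 1.425082  ]), 'moment': array([ 0.01067546,  0.02006526, -0.00120916]), 'width': 87.67814280508028} 18.700000000000003
top [ 425.  -40. 1458.]
pulley_bar [([265.0, 172.0], 0.93)] [([264.0, 169.0, 124.0, 49.0], 0.69)]
pulley_1 [([194.0, 204.0], 0.71), ([184.0, 127.0], 0.68), ([297.0, 172.0], 0.64), ([175.0, 170.0], 0.63), ([225.0, 166.0], 0.51), ([263.0, 173.0], 0.45)] [([263.0, 173.0, 13.0, 18.0], 0.77), ([183.0, 172.0, 20.0, 17.0], 0.74), ([201.0, 211.0, 25.0, 22.0], 0.73), ([299.0, 175.0, 11.0, 21.0], 0.69), ([186.0,
[... 558 characters left out ...]
 0.74), ([242.0, 185.0], 0.72), ([272.0, 206.0], 0.66), ([247.0, 180.0], 0.58), ([214.0, 182.0], 0.47)] [([272.0, 203.0, 26.0, 28.0], 0.92), ([221.0, 187.0, 18.0, 17.0], 0.74), ([199.0, 203.0, 19.0, 15.0], 0.69), ([240.0, 181.0, 19.0, 21.0], 0.63), ([254.0, 190.0, 23.0, 23.0], 0.61), ([266.0, 211.0, 88.0, 69.0], 0.51), ([304.0, 254.0, 14.0, 32.0], 0.43)]
axle_1 [([201.0, 210.0], 0.73), ([224.0, 187.0], 0.67), ([272.0, 201.0], 0.63), ([251.0, 187.0], 0.59), ([233.0, 176.0], 0.53), ([242.0, 182.0], 0.48), ([174.0, 195.0], 0.48)] 
kidney_dish [([243.0, 270.0], 0.96)] 
tape_roll [([200.0, 232.0], 0.82)] 
pill_bottle [([305.0, 264.0], 0.86)] 
rail_1 [([255.0, 197.0], 0.5), ([276.0, 204.0], 0.39)]
```

View pics/a.png

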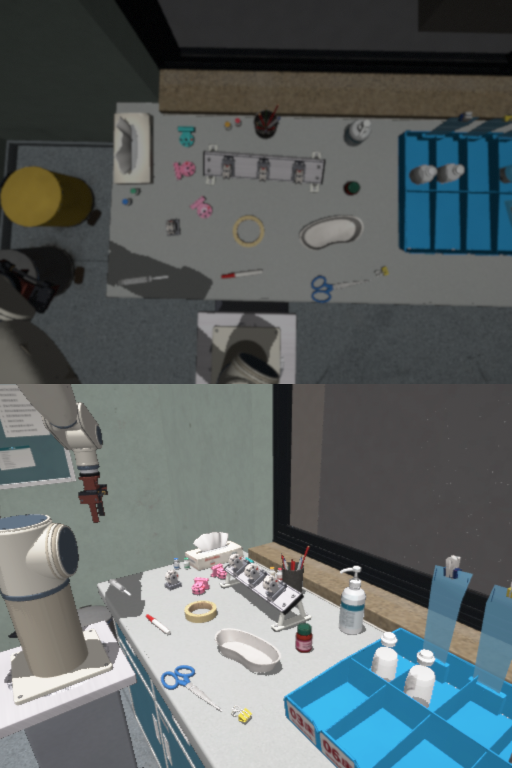

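Picture 1 shows, in the top view, the bar blocks at about (227,168), (263,168) and (299,170). The only grey block on the table is at (173,227), so that is the spare. The look-alikes are pink at (185,170) and (202,207), and turquoise at (186,136). The dish is at (331,232), the tape at (248,231) and the bottle at (352,187).

Run:
```python
from h import *
T=get_image("top");S=get_image("side")
for n,u,v,z in [("p_a",227,168,122),("p_b",263,168,122),("p_c",299,170,122),("bar",265,172,0),("spare",173,227,40),("dish",331,232,20),("tape",248,231,12),("bottle",352,187,60)]:
  print(n,atz(T,u,v,z).round())
print(tri((T,(173,227)),(S,(172,195))))
a=cv2.resize(T["color"][110:250,150:320],None,fx=4.5,fy=4.5,interpolation=2)[:300*2]
cv2.imwrite("pics/b.png",a[...,::-1])
```

```text
p_a [606.  68. 122.]
p_b [608. -42. 122.]
p_c [ 604. -152.  122.]
bar [611. -49.   0.]
spare [422. 242.  40.]
dish [ 417. -267.   20.]
tape [415.   2.  12.]
bottle [ 561. -327.   60.]
[421.10593398 244.29002979  31.25688419]
```

View pics/b.png

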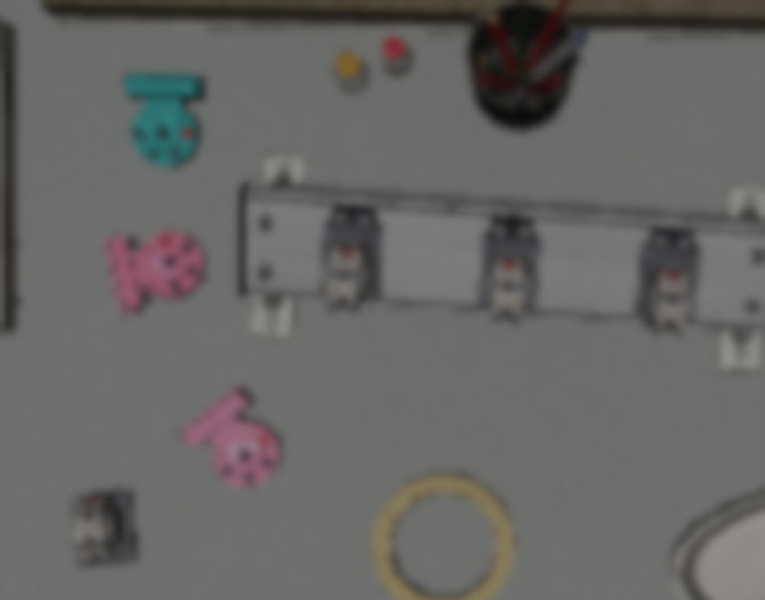

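Picture 2 confirms this: the grey spare is at (173,227) with its axle along world y, and the bar is yawed about -3.3°. Next I work out the first move to a viewing pose square to the bar.

```bash
cat >> h.py <<'E'
def bar_R(yaw=-0.058,tilt=np.pi/6): # block frame on rail: columns x up-slope, y along, z normal
    return (R.from_euler('z',yaw)*R.from_euler('y',-tilt)).as_matrix()
def tool_R(B,flip=1): # tool z=-block z, tool x=flip*block y
    return np.c_[flip*B[:,1],np.cross(-B[:,2],flip*B[:,1]),-B[:,2]]
def delta(p,Rt):
    o=get_obs(); R0=R.from_rotvec(o["orientation"])
    return np.round(p-o["ee_pos"],1),np.round((R.from_matrix(Rt)*R0.inv()).as_rotvec(),3)
E
python3 - <<'E'
from h import *
B=bar_R(); print(B.round(3))
print(*delta(np.array([510,-40,290]),tool_R(B)))
E
```

```text
[[ 0.865  0.058 -0.499]
 [-0.05   0.998  0.029]
 [ 0.5    0.     0.866]]
[ 243.4 -605.2  104.6] [-0.13  -0.51   0.374]
```

move_arm([
  [15,-37.5,6.5,-0.013,-0.051,0.037,0],
  [30,-75,13,-0.026,-0.102,0.075,0],
  [45,-112.5,19.5,-0.039,-0.153,0.112,0],
  [60,-150,26,-0.052,-0.204,0.15,0],
  [75,-188,32,-0.065,-0.255,0.187,0],
])

```text
t: 1.52
ee_pos: [342.2, 375.9, 217.9]
orientation: [2.319, 1.801, 0.269]
ft_force: [1.0, 1.0, 0.9]
width: 58.4
```

move_arm([
  [15,-37.5,6.5,-0.013,-0.051,0.037,0],
  [30,-75,13,-0.026,-0.102,0.075,0],
  [45,-112.5,19.5,-0.039,-0.153,0.112,0],
  [60,-150,26,-0.052,-0.204,0.15,0],
  [75,-188,32,-0.065,-0.255,0.187,0],
])

```text
t: 1.93
ee_pos: [416.9, 188.1, 250.1]
orientation: [1.971, 1.866, 0.502]
ft_force: [2.3, 0.0, -0.5]
width: 24.7
```

move_arm([
  [15,-38,6.5,0,0,0,0],
  [30,-76,13,0,0,0,0],
  [45,-114,20,0,0,0,0],
  [60,-152,26,0,0,0,0],
  [75,-190,32,0,0,0,0],
])

```text
t: 2.35
ee_pos: [485.4, 14.6, 279.7]
orientation: [1.976, 1.864, 0.501]
ft_force: [0.8, 0.8, -0.5]
width: 0.8
```

move_arm([
  [18,-38,7,0,0,0,0],
  [18,-38,7,0,0,0,0],
])

```text
t: 2.52
ee_pos: [506.1, -27.8, 288.2]
orientation: [1.978, 1.856, 0.499]
ft_force: [0.0, 0.2, 0.2]
width: 0.4
```

Run:
```python
from h import *
o=get_obs(); print(o["ee_pos"].round(1),o["qpos"].round(2),o["width"])
print(*delta(np.array([510,-40,290]),tool_R(bar_R())))
W=get_image("wrist"); save(W,"c",None,1.5)
i=np.linalg.inv(W["camera_from_world"]); Rt=R.from_rotvec(o["orientation"]).as_matrix()
print("cam in tool",(Rt.T@(i[:3,3]-o["ee_pos"])).round(1)); print((Rt.T@i[:3,:3]).round(2))
print("W f",W["mtx"][0,0])
for l in("axle_1","pulley_1","rail_1"): print(l,[(np.round(d["location"][::-1],1).tolist(),round(d["p"],2)) for d in mark_of(W,l)])
```

```text
[506.1 -27.8 288.2] [-0.08 -0.12  2.15  0.02  0.59 -1.6 ] 0.4173031104605464
[  3.9 -12.2   1.8] [0.002 0.004 0.006]
cam in tool [  -0.9  -70.  -198.6]
[[ 1.    0.   -0.  ]
 [ 0.   -0.97 -0.26]
 [-0.    0.26 -0.97]]
W f 292.4438890336641
axle_1 [([390.9, 27.1], 0.89), ([335.0, 159.1], 0.82), ([394.6, 167.6], 0.8), ([168.3, 157.7], 0.79), ([404.5, 122.4], 0.78), ([250.2, 156.9], 0.64)]
pulley_1 [([392.4, 186.0], 0.95), ([173.5, 153.5], 0.8), ([408.3, 55.2], 0.75), ([324.3, 155.1], 0.59), ([436.5, 114.3], 0.59)]
rail_1 []
```

View pics/c.png

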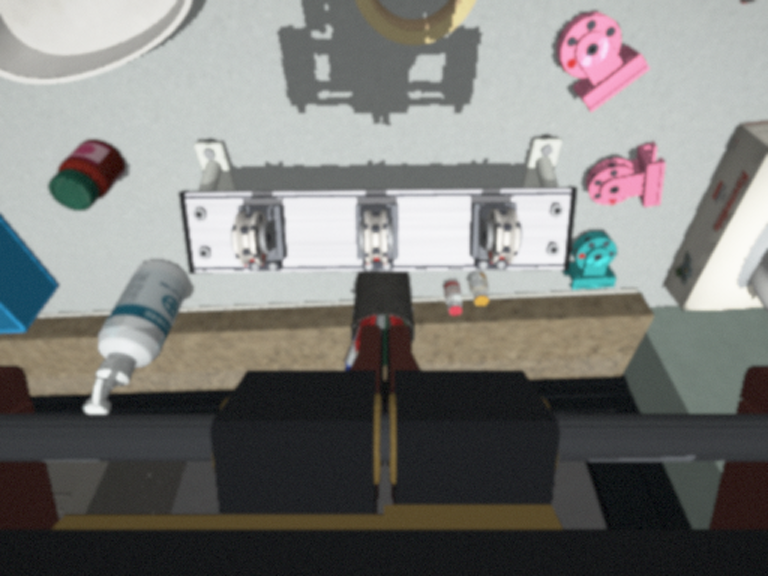

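Picture 3, at 1.5x: the bar face corners are at (183,192), (572,188), (572,268) and (190,272), with wheels at (252,238), (376,238) and (500,238). Next I fit the bar pose.

```bash
cat > fit.py <<'E'
from h import *
from scipy.optimize import least_squares
W=get_image("wrist")
g=cv2.cvtColor(W["color"],cv2.COLOR_RGB2GRAY)
m=((g>205)).astype(np.uint8); m[:120]=0;m[190:]=0;m[:,:122]=0;m[:,384:]=0
n,lab,st,_=cv2.connectedComponentsWithStats(m); big=np.isin(lab,[i for i in range(1,n) if st[i,4]>400])
pts=np.argwhere(big)[:,::-1].astype(np.int32)
h=cv2.convexHull(pts); q=cv2.approxPolyDP(h,6,True)[:,0]; print("corners",q.tolist())
q=np.array(sorted(q.tolist()),float)
def model(p,P):
    B=bar_R(p[2]); return np.array([p[0],p[1],85])+P@B.T
C=np.array([[sx*40,sy*186,0] for sx in(-1,1) for sy in(-1,1)],float)
def res(p):
    d=proj(W,model(p,C)); return [min(((q-x)**2).sum(1))**.5 for x in d]
def res2(p):
    d=proj(W,model(p,C)); return np.concatenate([q[((q-x)**2).sum(1).argmin()]-x for x in d])
r=least_squares(res2,[620,-45,-0.058]); print("fit",r.x.round(3),"res px",r.fun.round(1))
A=np.array([[0,s*110,43] for s in(1,0,-1)],float)
print("axles",model(r.x,A).round(1).tolist(), proj(W,model(r.x,A)).round(1).tolist())
print([(np.round(d["location"][::-1],1).tolist()) for d in mark_of(W,"axle_1")])
E
python3 fit.py
```

```text
corners [[373, 136], [368, 180], [124, 180], [122, 137]]
fit [ 6.15194e+02 -4.23530e+01 -5.80000e-02] res px [ 4.4  4.1 -2.5  3.3 -0.1 -6.7 -2.  -6.4]
axles [[600.1, 68.7, 122.2], [593.7, -41.1, 122.2], [587.3, -150.9, 122.2]] [[328.2, 165.3], [245.8, 165.4], [163.4, 165.5]]
[[245.6, 161.6], [323.6, 161.3], [385.9, 35.6], [390.4, 171.8], [162.1, 163.1], [398.8, 128.6]]
```

```bash
sed -i 's/^m=((g>205)).*/m=((g>222)).astype(np.uint8); m[:100]=0;m[205:]=0;m[:,:95]=0;m[:,400:]=0/; s/st\[i,4\]>400/st[i,4]>300/' fit.py
cat >> fit.py <<'E'
print(get_obs()["ee_pos"].round(1))
c=W["color"].copy()
for P,col in ((C,(255,0,0)),(A,(0,255,0)),(np.array([[0,s*110,67.] for s in(1,0,-1)]),(0,0,255))):
  for x in proj(W,model(r.x,P)): cv2.circle(c,tuple(int(v*16) for v in x),20,col,-1,cv2.LINE_AA,4)
c=cv2.resize(c[90:210,95:405],None,fx=2.5,fy=2.5,interpolation=cv2.INTER_CUBIC); mm=cv2.resize(np.repeat(big[90:210,95:405,None]*255,3,2).astype(np.uint8),None,fx=2.5,fy=2.5)
cv2.imwrite("pics/d.png",np.vstack([c,mm])[...,::-1])
E
python3 fit.py
```

```text
corners [[368, 178], [124, 180], [119, 137], [371, 136]]
fit [ 6.14326e+02 -4.31820e+01 -4.80000e-02] res px [ 3.   3.8 -3.1  4.7  1.2 -6.9 -1.  -7.4]
axles [[598.1, 67.7, 122.2], [592.9, -42.2, 122.2], [587.6, -152.0, 122.2]] [[326.5, 164.3], [243.9, 164.9], [161.6, 165.4]]
[[383.3, 37.1], [327.3, 162.6], [400.2, 127.5], [245.1, 159.8], [387.8, 172.1], [159.8, 162.5]]
[502.5 -19.7 285.1]
```

View pics/d.png

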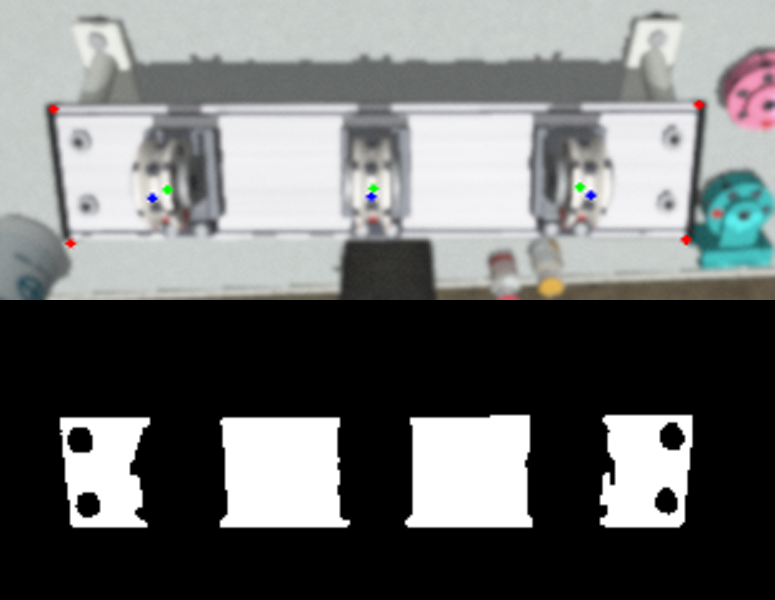

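Picture 4: the predicted corners sit about 4 crop px too low. The true face corners in the crop are (52,104), (702,102), (688,237) and (68,238). I refit with those.

```bash
cat > fit2.py <<'E'
from h import *
from scipy.optimize import least_squares
W=get_image("wrist"); o=get_obs(); print(o["ee_pos"].round(1),o["t"])
q=np.array([[52,104],[702,102],[688,237],[68,238]])/2.5+[95,90]
C=np.array([[-40,-186,0],[-40,186,0],[40,186,0],[40,-186,0]],float)
f=lambda p:np.array([p[0],p[1],85])+C@bar_R(p[2]).T
r=least_squares(lambda p:(proj(W,f(p))-q).ravel(),[615,-43,-.05]); print(r.x.round(3),r.fun.round(1))
p=r.x; B=bar_R(p[2])
for s in(1,0,-1):
  A=np.array([p[0],p[1],85])+B@[0,s*110,43]; print(s,"axle",A.round(1),proj(W,A).round(1), "top",proj(W,A+B@[0,0,24]).round(1))
T=np.array([p[0],p[1],85])+B@[-14,110,75]
print("to wheel1 start", *delta(T,tool_R(B)))
print("B x",B[:,0].round(3),"y",B[:,1].round(3),"z",B[:,2].round(3))
E
python3 fit2.py
```

```text
[502.6 -19.9 285.2] 2.9667
[ 6.12638e+02 -4.18040e+01 -5.30000e-02] [ 0.4 -0.4 -0.6 -0.2 -0.4 -0.1  0.6  0. ]
1 axle [597.   69.2 122.2] [[327.6 163.3]] top [[332.1 166.6]]
0 axle [591.2 -40.7 122.2] [[244.8 163.5]] top [[244.1 166.8]]
-1 axle [ 585.3 -150.5  122.2] [[162.1 163.7]] top [[156.1 167. ]]
to wheel1 start [  66.3   90.5 -142.3] [-0.    -0.002  0.002]
B x [ 0.865 -0.046  0.5  ] y [0.053 0.999 0.   ] z [-0.499  0.026  0.866]
```

move_arm([
  [13,18,-28,0,0,0,0],
  [26,36,-56,0,0,0,0],
  [39,54,-84,0,0,0,0],
  [52,72,-112,0,0,0,0],
  [62,85,-134,0,0,0,0],
])

```text
t: 3.38
ee_pos: [565.0, 66.4, 149.6]
orientation: [1.976, 1.87, 0.5]
ft_force: [0.5, -1.2, -0.0]
width: 0.6
```

move_arm([
  [4,5,-8,0,0,0,0],
  [4,5,-8,0,0,0,0],
  [4,5,-8,0,0,0,0],
])

```text
t: 3.63
ee_pos: [568.4, 69.6, 142.8]
orientation: [1.976, 1.869, 0.497]
ft_force: [1.0, 0.1, 0.4]
width: 0.5
```

```bash
cat >> h.py <<'E'
O=np.array([612.6,-41.8,85.]); B=bar_R(-0.053)
def blk(s): # tcp in the frame of rail s (+1,0,-1)
    o=get_obs(); return (B.T@(o["ee_pos"]-O)-[0,110*s,0]).round(1),(B.T@o["ft_force"]).round(1)
E
python3 -c "
from h import *
print(*blk(1)); print(get_obs()['ee_pos'])
T=O+B@[-9,110,70]; print(*delta(T,tool_R(B)))"
```

```text
[-14.4  -1.1  75.1] [ 1.1  0.2 -0.1]
[568.42900245  69.59694488 142.81738585]
[ 7.3  0.7 -1.7] [ 0.    -0.003  0.003]
```

move_arm([
  [4,0.5,-1,0,0,0,0],
  [7.3,0.7,-1.7,0,-0.003,0.003,0],
  [7.3,0.7,-1.7,0,-0.003,0.003,0],
])

```text
t: 3.88
ee_pos: [577.4, 69.0, 143.1]
orientation: [1.972, 1.865, 0.505]
ft_force: [0.5, -0.2, -0.9]
width: 0.6
```

move_arm([
  [0.8,0,-1.3,0,0,0,0],
  [1,0,-1.7,0,0,0,0],
  [1,0,-1.7,0,0,0,0],
])

```text
t: 4.13
ee_pos: [577.3, 68.9, 140.4]
orientation: [1.973, 1.866, 0.502]
ft_force: [-0.3, -1.0, -0.6]
width: 0.3
```

move_arm([
  [0.5,0,-0.9,0,0,0,0],
  [0.5,0,-0.9,0,0,0,0],
])

```text
t: 4.3
ee_pos: [577.8, 69.0, 139.2]
orientation: [1.973, 1.867, 0.502]
ft_force: [-0.3, -0.0, -0.1]
width: 0.6
```

```bash
python3 -c "
from h import *
print(*blk(1))"
```

```text
[-8.1 -1.2 67.2] [-0.3 -0.1  0.1]
```

move_arm([
  [0.5,0,-0.9,0,0,0,0],
  [0.5,0,-0.9,0,0,0,0],
])

```text
t: 4.47
ee_pos: [578.3, 69.1, 138.1]
orientation: [1.973, 1.867, 0.502]
ft_force: [-0.2, -0.3, -0.3]
width: 0.6
```

move_arm([
  [0.5,0,-0.9,0,0,0,0],
  [0.5,0,-0.9,0,0,0,0],
])

```text
t: 4.63
ee_pos: [578.8, 69.2, 137.2]
orientation: [1.973, 1.867, 0.502]
ft_force: [0.3, 0.2, -0.6]
width: 0.4
```

```bash
python3 -c "
from h import *
print(*blk(1))"
```

```text
[-8.2 -1.  65.1] [-0.   0.2 -0.7]
```

move_arm([
  [6,-0.3,3.5,0,0,0,0],
  [18,-1,10.5,0,0,0,0],
  [30,-1.5,17.5,0,0,0,0],
  [30,-1.5,22,0,0,0,0],
])

```text
t: 4.97
ee_pos: [611.2, 67.9, 160.7]
orientation: [1.972, 1.866, 0.505]
ft_force: [0.7, 0.3, -0.0]
width: 0.2
```

```bash
cat > spin.py <<'E'
from h import *
import sys
s=int(sys.argv[1]); print(*blk(s))
I=[get_image("wrist") for _ in range(6)]; 
c=proj(I[0],O+B@[0,110*s,52])[0]; u,v=c.astype(int); print(c, get_obs()["t"])
cr=[cv2.resize(i["color"][max(v-35,0):v+30,max(u-35,0):u+35],None,fx=3.7,fy=3.7,interpolation=2) for i in I]
print([np.abs(cr[i+1].astype(float)-cr[i]).mean().round(2) for i in range(5)])
cv2.imwrite(f"pics/s{s}_{sys.argv[2]}.png",np.vstack([np.hstack(cr[:3]),np.hstack(cr[3:])])[...,::-1])
E
python3 spin.py 1 a
```

```text
[31.6 -0.5 69.1] [ 0.6  0.3 -0.4]
[258.08186106 164.85329931] 5.2667
[np.float64(5.19), np.float64(8.61), np.float64(7.05), np.float64(4.03), np.float64(1.86)]
```

View pics/s1_a.png

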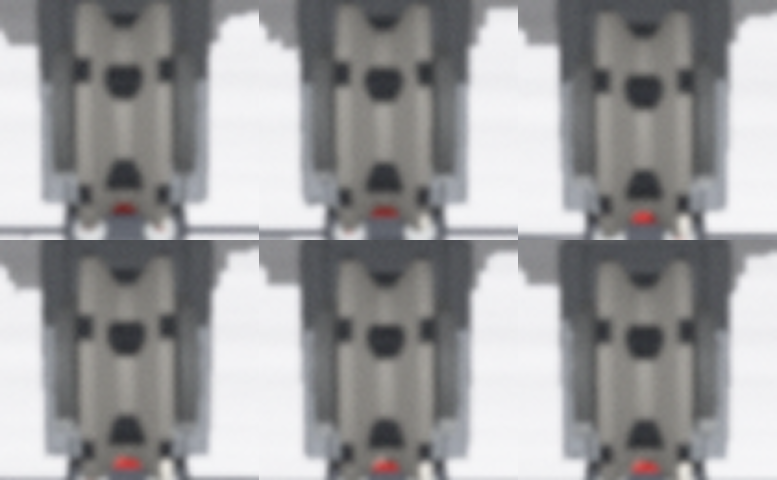

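Picture 5 (six frames): the wheel is still and the red mark at its upslope end hasn't moved, so there was probably no contact. I'll probe down over the wheel top with force feedback.

move_arm([
  [-15,0.8,-8.4,0,0,0,0],
  [-29,1.5,-16.8,0,0,0,0],
  [-29,1.5,-16.8,0,0,0,0],
  [-28,1.5,-18.5,0,0,0,0],
  [-28,1.5,-18.5,0,0,0,0],
])

```text
t: 5.68
ee_pos: [581.6, 69.4, 141.2]
orientation: [1.972, 1.867, 0.503]
ft_force: [-0.3, 0.6, 0.1]
width: 0.7
```

move_arm([
  [0.5,0,-0.9,0,0,0,0],
  [1,0,-1.7,0,0,0,0],
  [1,0,-1.7,0,0,0,0],
])

```text
t: 5.93
ee_pos: [582.5, 69.2, 139.4]
orientation: [1.973, 1.866, 0.503]
ft_force: [0.2, 0.0, 0.9]
width: 0.5
```

move_arm([
  [0.5,0,-0.9,0,0,0,0],
  [0.5,0,-0.9,0,0,0,0],
])

```text
t: 6.1
ee_pos: [582.5, 69.1, 138.3]
orientation: [1.973, 1.867, 0.502]
ft_force: [-0.7, -0.3, 1.2]
width: 0.2
```

```bash
python3 -c "
from h import *
print(*blk(1))"
```

```text
[-4.5 -0.8 64.1] [-0.  -0.3  1.4]
```

move_arm([
  [0.5,0,-0.9,0,0,0,0],
  [0.5,0,-0.9,0,0,0,0],
])

```text
t: 6.27
ee_pos: [582.9, 69.1, 137.3]
orientation: [1.973, 1.867, 0.502]
ft_force: [0.4, 0.2, 0.2]
width: 0.2
```

move_arm([
  [0.5,0,-0.9,0,0,0,0],
  [0.5,0,-0.9,0,0,0,0],
])

```text
t: 6.43
ee_pos: [583.3, 69.2, 136.4]
orientation: [1.973, 1.867, 0.502]
ft_force: [0.2, -0.3, -0.5]
width: 0.2
```

```bash
python3 -c "
from h import *
print(*blk(1))"
```

```text
[-4.7 -0.8 62.1] [-0.1 -0.3 -0.5]
```

Run:
```python
from h import *
W=get_image("wrist");S=get_image("side")
tcp=get_obs()["ee_pos"]
s=S["color"].copy()
u,v=proj(W,O+B@[0,110,52])[0].astype(int)
a,b=proj(S,O+B@[0,110,40])[0].astype(int)
print(u,v,a,b,proj(S,tcp),proj(W,tcp))
A=cv2.resize(W["color"][v-60:v+60,u-75:u+75],(600,480),interpolation=2)[:, :400*2]
Bc=cv2.resize(s[b-40:b+30,a-40:a+60],(400,280),interpolation=2)
A=cv2.resize(A,(400,320))
cv2.imwrite("pics/e.png",np.vstack([A,Bc])[...,::-1])
```

```text
258 214 236 176 [[232.24560826 172.67535695]] [[257.54164479 212.5883434 ]]
```

View pics/e.png

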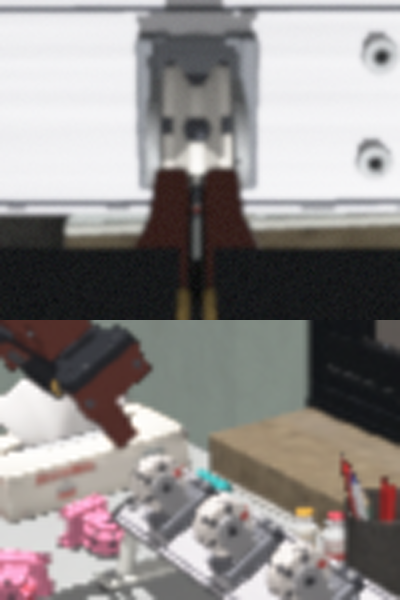

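Picture 6: in the side view the fingertip clearly ends about 15–20 mm short of the computed TCP when closed (seen at (227,166), projected at (232,173)). The tip seems to retract on closing, so I keep probing downward.

move_arm([
  [1,0,-1.7,0,0,0,0],
  [2,-0.1,-3.4,0,0,0,0],
  [2,-0.1,-3.4,0,0,0,0],
])

```text
t: 6.78
ee_pos: [585.3, 69.1, 132.8]
orientation: [1.973, 1.867, 0.502]
ft_force: [-0.5, -0.1, 0.3]
width: -0.0
```

move_arm([
  [1,0,-1.7,0,0,0,0],
  [2,-0.1,-3.4,0,0,0,0],
  [2,-0.1,-3.4,0,0,0,0],
])

```text
t: 7.03
ee_pos: [587.3, 68.9, 129.3]
orientation: [1.973, 1.867, 0.502]
ft_force: [0.8, 0.2, 0.0]
width: 0.3
```

```bash
python3 -c "
from h import *
print(*blk(1))"
```

```text
[-4.7 -0.8 53.9] [ 0.7  0.2 -0.4]
```

move_arm([
  [0.6,0,-1,0,0,0,0],
  [1,0,-1.7,0,0,0,0],
])

```text
t: 7.2
ee_pos: [588.4, 69.0, 127.9]
orientation: [1.973, 1.867, 0.502]
ft_force: [-0.1, 0.2, -0.3]
width: 0.4
```

move_arm([
  [0.6,0,-1,0,0,0,0],
  [1,0,-1.7,0,0,0,0],
])

```text
t: 7.37
ee_pos: [589.3, 69.0, 126.2]
orientation: [1.973, 1.867, 0.502]
ft_force: [0.6, 1.7, 0.1]
width: 0.2
```

Run:
```python
from h import *
print(*blk(1))
S=get_image("side"); W=get_image("wrist")
a,b=proj(S,O+B@[0,110,55])[0].astype(int)
A=cv2.resize(S["color"][b-25:b+25,a-30:a+30],(480,400),interpolation=2)
u,v=proj(W,O+B@[0,110,52])[0].astype(int)
C=cv2.resize(W["color"][v-50:v+40,u-60:u+60],None,fx=3,fy=3,interpolation=2)
C=cv2.resize(C,(480,360))
cv2.imwrite("pics/f.png",np.vstack([A,C])[:600*2,:,::-1][:760])
```

```text
[-4.6 -0.6 50.2] [ 0.5  1.8 -0.2]
```

View pics/f.png

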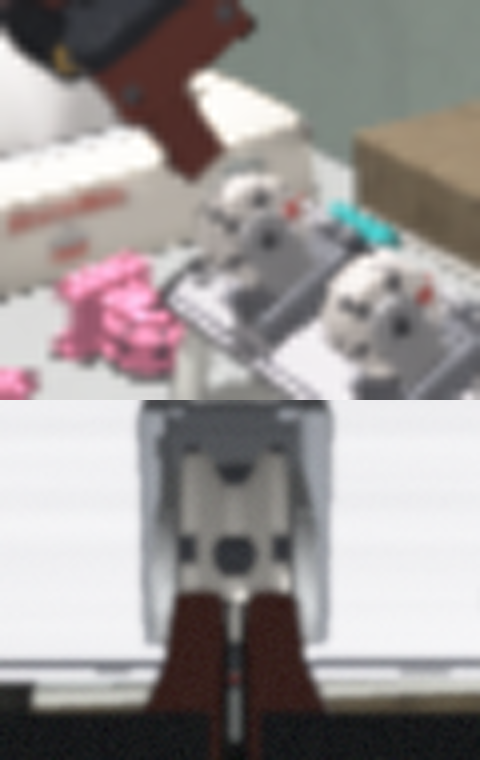

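Picture 7: the tip is now almost touching wheel 1. The red rim mark is still at its start place.

move_arm([
  [0.6,0,-1,0,0,0,0],
  [0.6,0,-1,0,0,0,0],
])

```text
t: 7.63
ee_pos: [589.9, 69.0, 125.2]
orientation: [1.973, 1.867, 0.502]
ft_force: [-0.3, -0.1, 0.1]
width: 0.1
```

move_arm([
  [0.6,0,-1,0,0,0,0],
  [0.6,0,-1,0,0,0,0],
])

```text
t: 7.8
ee_pos: [590.5, 69.0, 124.2]
orientation: [1.973, 1.867, 0.502]
ft_force: [0.1, 0.6, 0.8]
width: 0.4
```

move_arm([
  [0.6,0,-1,0,0,0,0],
  [0.6,0,-1,0,0,0,0],
])

```text
t: 7.97
ee_pos: [591.1, 69.0, 123.1]
orientation: [1.973, 1.867, 0.502]
ft_force: [0.3, 0.5, -0.1]
width: 0.2
```

```bash
python3 -c "
from h import *
print(*blk(1))"
```

```text
[-4.6 -0.5 46.7] [ 0.2  0.6 -0.2]
```

Run:
```python
from h import *
o=get_obs(); Rt=R.from_rotvec(o["orientation"]).as_matrix()
S=get_image("side"); W=get_image("wrist")
a,b=proj(S,O+B@[0,110,55])[0].astype(int)
u,v=proj(W,O+B@[0,110,48.5])[0].astype(int)
wp=np.array([u-60+236/4, v-50+193/4]); sp=np.array([a-30+195/8,b-25+178/8]); print(wp,sp)
# tip now = tip then - 3.5 zB ; find point minimising: proj W(now)=wp, side proj of (p+3.5zB)=sp
from scipy.optimize import least_squares
f=lambda p: np.r_[proj(W,p)[0]-wp, proj(S,p+3.5*B[:,2])[0]-sp]
r=least_squares(f,o["ee_pos"]); print("tip world",r.x.round(1),r.fun.round(1)); print("tip in tool",(Rt.T@(r.x-o["ee_pos"])).round(1)); print("tip in rail",(B.T@(r.x-O)).round(1)-[0,110,0])
# wheel centre triangulated
print("TCP side proj",proj(S,o["ee_pos"]), "wheel predicted", proj(S,O+B@[0,110,43]), "seen",a-30+250/8,b-25+222/8)
c=S["color"]; A=cv2.resize(c[b-30:b+25,a-35:a+35],(770,605),interpolation=2)[:600]
cv2.imwrite("pics/g.png",A[...,::-1])
```

```text
[257.   217.25] [228.375 170.25 ]
tip world [569.9  69.7 145.1] [ 0.   0.  -0.1  0.2]
tip in tool [ -0.5  -7.3 -29.6]
tip in rail [-12.   -1.   76.3]
TCP side proj [[234.38763845 175.69876052]] wheel predicted [[235.78163483 175.52603159]] seen 235.25 175.75
```

View pics/g.png

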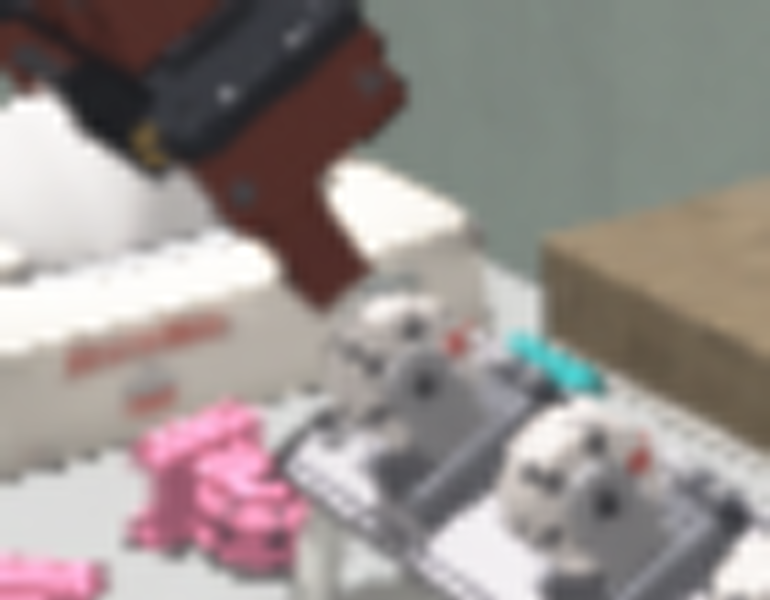

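Picture 8: triangulation puts the closed tip about 30 mm behind the reported TCP, and there's still a visible gap of about 9 mm or more. I continue down with force checks.

move_arm([
  [1.2,0,-2,0,0,0,0],
  [2.4,-0.1,-4,0,0,0,0],
  [2.4,-0.1,-4,0,0,0,0],
])

```text
t: 8.32
ee_pos: [593.6, 68.9, 118.9]
orientation: [1.973, 1.867, 0.502]
ft_force: [-0.3, 0.4, -0.9]
width: 0.6
```

move_arm([
  [0.9,0,-1.5,0,0,0,0],
  [0.9,0,-1.5,0,0,0,0],
])

```text
t: 8.48
ee_pos: [594.4, 68.9, 117.5]
orientation: [1.973, 1.867, 0.502]
ft_force: [1.2, -0.1, -0.1]
width: 0.6
```

move_arm([
  [0.6,0,-1,0,0,0,0],
  [0.6,0,-1,0,0,0,0],
])

```text
t: 8.65
ee_pos: [595.0, 68.9, 116.6]
orientation: [1.973, 1.867, 0.502]
ft_force: [-0.4, 0.2, -0.6]
width: 0.4
```

```bash
python3 -c "
from h import *
print(*blk(1))"
```

```text
[-4.5 -0.4 39.1] [-0.7  0.2 -0.3]
```

move_arm([
  [0.6,0,-1,0,0,0,0],
  [0.6,0,-1,0,0,0,0],
])

```text
t: 8.82
ee_pos: [595.6, 68.9, 115.7]
orientation: [1.973, 1.867, 0.502]
ft_force: [-0.3, -0.1, -0.1]
width: 0.9
```

move_arm([
  [0.6,0,-1,0,0,0,0],
  [0.6,0,-1,0,0,0,0],
])

```text
t: 8.98
ee_pos: [596.2, 68.9, 114.7]
orientation: [1.973, 1.867, 0.502]
ft_force: [-0.0, 0.1, 0.1]
width: 0.6
```

move_arm([
  [0.6,0,-1,0,0,0,0],
  [0.6,0,-1,0,0,0,0],
])

```text
t: 9.15
ee_pos: [596.8, 68.8, 113.7]
orientation: [1.973, 1.867, 0.502]
ft_force: [-1.2, -1.2, 0.3]
width: 0.4
```

```bash
python3 -c "
from h import *
print(*blk(1))"
```

```text
[-4.4 -0.3 35.6] [-0.9 -1.2  0.8]
```

move_arm([
  [0.6,0,-1,0,0,0,0],
  [0.6,0,-1,0,0,0,0],
])

```text
t: 9.32
ee_pos: [597.4, 68.9, 112.7]
orientation: [1.973, 1.867, 0.502]
ft_force: [-0.9, -0.6, 0.1]
width: 0.1
```

move_arm([
  [0.6,0,-1,0,0,0,0],
  [0.6,0,-1,0,0,0,0],
])

```text
t: 9.48
ee_pos: [598.0, 68.9, 111.6]
orientation: [1.973, 1.867, 0.502]
ft_force: [-0.4, -0.5, -0.3]
width: 0.7
```

Run:
```python
from h import *
print(*blk(1))
S=get_image("side"); W=get_image("wrist")
a,b=proj(S,O+B@[0,110,55])[0].astype(int); print(a,b)
A=cv2.resize(S["color"][b-20:b+17,a-25:a+25],(500,370),interpolation=2)
u,v=proj(W,O+B@[0,110,52])[0].astype(int); print(u,v)
C=cv2.resize(W["color"][v-40:v+40,u-60:u+60],(500,333),interpolation=2)
cv2.imwrite("pics/i.png",np.vstack([A,C[:230]])[...,::-1])
```

```text
[-4.4 -0.2 33.3] [-0.4 -0.6 -0.1]
234 173
258 228
```

View pics/i.png

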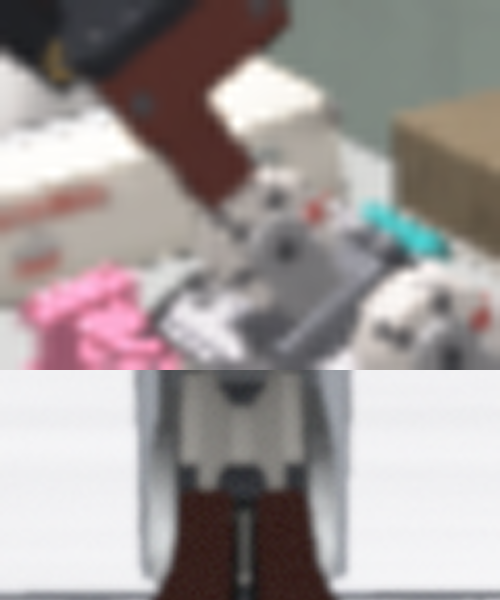

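Picture 9: the tip is just at wheel 1's downslope-top edge, with no force yet. I go on in 1 mm steps.

move_arm([
  [0.6,0,-1,0,0,0,0],
  [0.6,0,-1,0,0,0,0],
])

```text
t: 9.75
ee_pos: [598.6, 68.9, 110.7]
orientation: [1.973, 1.867, 0.502]
ft_force: [0.3, -0.7, -0.3]
width: 0.9
```

move_arm([
  [0.6,0,-1,0,0,0,0],
  [0.6,0,-1,0,0,0,0],
])

```text
t: 9.92
ee_pos: [599.2, 68.9, 109.9]
orientation: [1.973, 1.867, 0.502]
ft_force: [-2.9, -0.9, 3.8]
width: 0.1
```

move_arm([
  [0.6,0,-1,0,0,0,0],
  [0.6,0,-1,0,0,0,0],
])

```text
t: 10.08
ee_pos: [599.8, 68.9, 109.7]
orientation: [1.972, 1.866, 0.503]
ft_force: [-9.8, -0.8, 15.6]
width: 0.3
```

```bash
python3 -c "
from h import *
print(*blk(1))"
```

```text
[-3.7 -0.1 30.7] [-0.7 -1.4 18.4]
```

Contact is found at TCP z ≈ 31.7 in the rail frame, so the closed tip lies about 35 mm behind the reported TCP. I ease to about 5 N and brush upslope.

move_arm([
  [-0.7,0,1.2,0,0,0,0],
  [9.3,-0.5,7.2,0,0,0,0],
  [23.3,-1.3,15.2,0,0,0,0],
  [33,-1.8,23,0,0,0,0],
  [33,-1.8,27,0,0,0,0],
])

```text
t: 10.5
ee_pos: [635.2, 67.3, 137.3]
orientation: [1.972, 1.865, 0.505]
ft_force: [1.1, 0.3, 0.5]
width: 0.3
```

```bash
python3 spin.py 1 b
```

```text
[40.7  0.1 36.9] [ 1.2  0.3 -0.1]
[257.36544258 159.80277312] 10.8
[np.float64(6.28), np.float64(9.13), np.float64(7.34), np.float64(4.02), np.float64(2.18)]
```

```bash
cat > chk.py <<'E'
from h import *
import sys
def red(im,s,r=14):
    u,v=proj(im,O+B@[0,110*s,43])[0].astype(int); c=im["color"][v-r:v+r,u-r:u+r].astype(int)
    m=(c[...,0]-np.maximum(c[...,1],c[...,2]))
    m=np.where(m>45,m,0); 
    return None if m.sum()==0 else (np.argwhere(m>0).T@m[m>0]/m.sum()-r).round(1).tolist()+[int((m>0).sum())]
def diffs(s,n=4,cam="wrist"):
    I=[get_image(cam) for _ in range(n)]; u,v=proj(I[0],O+B@[0,110*s,55])[0].astype(int)
    return [np.abs(I[i+1]["color"].astype(float)-I[i]["color"])[v-22:v+22,u-14:u+14].mean().round(2) for i in range(n-1)]
if __name__=="__main__":
    print(*blk(int(sys.argv[1])))
    for s in(1,0,-1): print(s,diffs(s))
    for _ in range(3):
        S=get_image("side"); print([red(S,s) for s in(1,0,-1)])
E
python3 chk.py 1
```

```text
[36.5 -0.4 36.6] [ 0.4 -0.2 -0.2]
1 [np.float64(2.39), np.float64(2.53), np.float64(2.7)]
0 [np.float64(2.54), np.float64(2.54), np.float64(2.32)]
-1 [np.float64(1.15), np.float64(1.22), np.float64(1.19)]
[[9.8, -11.4, 14], [-5.3, -0.1, 3], [-10.7, 7.2, 15]]
[[10.1, -11.5, 15], [-5.3, -0.1, 3], [-10.7, 7.1, 15]]
[[9.8, -11.3, 14], [-5.3, -0.1, 3], [-10.7, 7.2, 15]]
```

```bash
cat > ang.py <<'E'
from h import *
def wang(W,s,y0=0):
    """angle (deg from z toward +x) of red mark of wheel s from wrist/side view"""
    c=W["color"].astype(int); m=(c[...,0]-np.maximum(c[...,1],c[...,2]))>35
    # keep px within wheel silhouette
    th=np.linspace(0,2*np.pi,60); P=np.vstack([np.c_[25*np.sin(th),np.full(60,110*s+y),43+25*np.cos(th)] for y in(-10,10)])
    h=cv2.convexHull(proj(W,O+P@B.T).astype(np.float32)).astype(np.int32)
    k=np.zeros(m.shape,np.uint8); cv2.fillPoly(k,[h],1); m=m&(k>0)
    if m.sum()<2: return None
    v,u=np.argwhere(m).mean(0); o,d=ray(W,u,v); o=B.T@(o-O);d=B.T@d
    # intersect cylinder r=23 about axle, first hit
    a=d[0]**2+d[2]**2; b=o[0]*d[0]+(o[2]-43)*d[2]; cc=o[0]**2+(o[2]-43)**2-23**2; D=b*b-a*cc
    t=(-b-np.sqrt(max(D,0)))/a; p=o+t*d; return round(float(np.degrees(np.arctan2(p[0],p[2]-43)))),p.round()[1]-110*s,int(m.sum())
if __name__=="__main__":
    W=get_image("wrist");S=get_image("side")
    for s in(1,0,-1): print(s,"wrist",wang(W,s),"side",wang(S,s))
E
python3 ang.py
python3 - <<'E'
import cv2;import numpy as np
for n in("s1_a","s1_b"):
    i=cv2.imread(f"pics/{n}.png").astype(int); h,w=i.shape[:2]; t=i[h//2:,2*w//3:]
    m=(t[...,2]-np.maximum(t[...,0],t[...,1]))>60; print(n,m.sum(),np.argwhere(m).mean(0) if m.any() else 0, t.shape)
E
```

```text
1 wrist (33, np.float64(-2.0), 12) side None
0 wrist (28, np.float64(17.0), 38) side (12, np.float64(-40.0), 4)
-1 wrist None side (24, np.float64(-36.0), 8)
s1_a 234 [226.97863248 126.70512821] (240, 259, 3)
s1_b 0 0 (240, 259, 3)
```

```bash
sed -i 's/>35$/>35)\&(c[...,0]>110/; s/m=(c\[...,0\]-np.maximum(c\[...,1\],c\[...,2\]))>35/m=((c[...,0]-np.maximum(c[...,1],c[...,2]))>35)\&(c[...,0]>110)/' ang.py; sed -i 's/    W=get_image("wrist");S=get_image("side")/    W=get_image("wrist");S=get_image("side");import time;cv2.imwrite(f"pics\/w{int(time.time())}.png",W["color"][...,::-1])/' ang.py; grep -n "m=(" ang.py; python3 ang.py
python3 - <<'E'
import cv2
from h import *
# last frame of s1_a / s1_b plus current wheel 1 crop, in one sheet
W=get_image("wrist"); u,v=proj(W,O+B@[0,110,52])[0].astype(int); print(u,v)
a=cv2.imread("pics/s1_a.png")[240:,518:]; b=cv2.imread("pics/s1_b.png")[240:,518:]
c=cv2.resize(W["color"][v-40:v+60,u-100:u+40],(336,240),interpolation=2)[...,::-1]
S=get_image("side"); a2,b2=proj(S,O+B@[0,60,50])[0].astype(int)
d=cv2.resize(S["color"][b2-25:b2+20,a2-45:a2+45],(600,300),interpolation=2)[...,::-1]
top=np.hstack([a[:, :259],b[:, :259],c[:,:282]]); d=np.hstack([d,np.zeros((300,top.shape[1]-600,3),np.uint8)])
cv2.imwrite("pics/j.png",np.vstack([top,d]))
E
```

```text
4:    c=W["color"].astype(int); m=((c[...,0]-np.maximum(c[...,1],c[...,2]))>35)&(c[...,0]>110))&(c[...,0]>110
257 164  File "ang.py", line 4
    c=W["color"].astype(int); m=((c[...,0]-np.maximum(c[...,1],c[...,2]))>35)&(c[...,0]>110))&(c[...,0]>110
                                                                                            ^
SyntaxError: unmatched ')'
```

View pics/j.png

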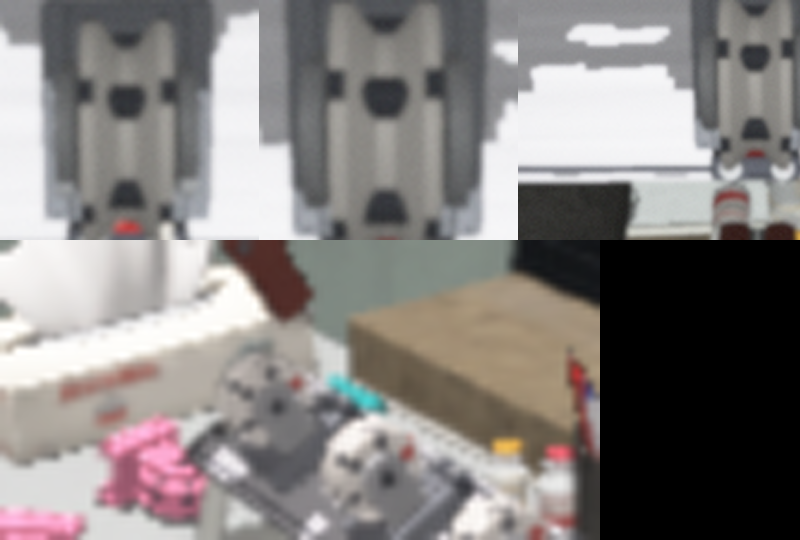

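Picture 10: wheel 1's marks are unchanged, with red still at the upslope end, so contact was probably lost when I eased off. I repeat with about 10 N and read the force in mid-sweep.

move_arm([
  [-17,1,-10,0,0,0,0],
  [-35,1.9,-20.3,0,0,0,0],
  [-35,1.9,-20.3,0,0,0,0],
  [-35,1.9,-20.3,0,0,0,0],
])

```text
t: 12.08
ee_pos: [597.2, 69.0, 115.1]
orientation: [1.973, 1.869, 0.501]
ft_force: [0.6, -0.2, -0.1]
width: 0.3
```

move_arm([
  [2,-0.1,-3.5,0,0,0,0],
  [3,-0.2,-5.3,0,0,0,0],
  [3,-0.2,-5.3,0,0,0,0],
])

```text
t: 12.33
ee_pos: [602.5, 69.0, 111.5]
orientation: [1.971, 1.865, 0.505]
ft_force: [-7.2, 0.7, 11.9]
width: 0.3
```

move_arm([
  [10,-0.5,5.8,0,0,0,0],
])

```text
t: 12.42
ee_pos: [610.1, 68.3, 115.8]
orientation: [1.973, 1.868, 0.501]
ft_force: [-1.4, 0.1, 3.2]
width: 0.3
```

move_arm([
  [13,-0.7,7.5,0,0,0,0],
  [26,-1.4,15,0,0,0,0],
  [26,-1.4,20,0,0,0,0],
])

```text
t: 12.67
ee_pos: [640.8, 67.1, 138.1]
orientation: [1.971, 1.864, 0.507]
ft_force: [-0.3, -0.8, -0.4]
width: 0.5
```

```bash
sed -i '4s/.*/    c=W["color"].astype(int); m=((c[...,0]-np.maximum(c[...,1],c[...,2]))>35)\&(c[...,0]>110)/' ang.py; python3 chk.py 1; python3 ang.py
```

```text
[45.9  0.3 34.8] [-0.4 -0.8 -0.2]
1 [np.float64(6.59), np.float64(11.66), np.float64(9.58)]
0 [np.float64(5.43), np.float64(2.39), np.float64(2.52)]
-1 [np.float64(1.62), np.float64(1.7), np.float64(1.52)]
[[10.0, -11.0, 12], [-4.5, 0.4, 3], [-10.7, 7.2, 15]]
[[10.1, -11.2, 13], [-4.5, 0.3, 3], [-10.7, 7.2, 15]]
[[10.0, -11.4, 15], [-4.5, 0.3, 3], [-10.8, 7.0, 16]]
1 wrist None side (6, np.float64(-55.0), 2)
0 wrist (55, np.float64(3.0), 6) side (12, np.float64(-40.0), 4)
-1 wrist None side (24, np.float64(-36.0), 8)
```

```bash
cat > st.py <<'E'
from h import *
from ang import wang
from chk import diffs
import sys
s=int(sys.argv[1]); print(*blk(s),get_obs()["t"])
print("diff",{k:[float(x) for x in diffs(k,4)] for k in(1,0,-1)})
W=get_image("wrist");S=get_image("side")
cv2.imwrite(f"pics/w{W['shot']}.png",W["color"][...,::-1]);cv2.imwrite(f"pics/S{W['shot']}.png",S["color"][...,::-1]);print(W["shot"])
for k in(1,0,-1): print(k,"wrist",wang(W,k))
# gray profile along wheel centreline: sample at angles
for k in(1,0,-1):
    th=np.radians(np.arange(-40,71,5)); P=np.c_[23.5*np.sin(th),np.full(len(th),110*k+7.5),43+23.5*np.cos(th)]
    q=proj(W,O+P@B.T); P[:,1]-=15; q2=proj(W,O+P@B.T)
    c=cv2.GaussianBlur(W["color"],(3,3),0)
    f=lambda q:[int(c[int(round(v)),int(round(u))].mean()) if 0<=u<512 and 0<=v<384 else -1 for u,v in q]
    print(k,f(q),f(q2))
E
python3 st.py 1
```

```text
[41.5 -0.2 34.9] [-0.1  0.4 -0.6] 13.5167
diff {1: [1.36, 1.34, 1.37], 0: [1.21, 1.26, 1.27], -1: [1.44, 1.41, 1.49]}
77
1 wrist None
0 wrist (53, np.float64(12.0), 6)
-1 wrist None
1 [116, 121, 121, 122, 121, 115, 66, 67, 107, 117, 111, 116, 145, 150, 136, 107, 104, 131, 161, 207, 205, 205, 209] [143, 144, 144, 145, 146, 143, 123, 117, 136, 141, 140, 137, 136, 133, 128, 119, 110, 95, 103, 176, 208, 208, 217]
0 [95, 95, 118, 121, 120, 133, 152, 174, 194, 199, 197, 197, 119, 88, 190, 225, 218, 211, 162, 154, 150, 139, 170] [181, 185, 191, 201, 205, 210, 213, 220, 218, 229, 230, 231, 194, 149, 204, 228, 224, 209, 153, 158, 178, 207, 204]
-1 [-1, -1, -1, -1, -1, -1, -1, -1, -1, -1, -1, -1, -1, -1, -1, -1, -1, -1, -1, -1, -1, -1, -1] [-1, -1, -1, -1, -1, -1, -1, -1, -1, -1, -1, -1, -1, -1, -1, -1, -1, -1, -1, -1, -1, -1, -1]
```

Wheel 1's marks moved about 30° and it stopped at once, so it may be the binding one. The others will tell. On to wheel 0, the middle one.

move_arm([
  [-8,-14,4,0,0,0,0],
  [-22,-45,3,0,0,0,0],
  [-38,-76,-8,0,0,0,0],
  [-49.4,-100,-22,0,0,0,0],
  [-49.4,-107.4,-23.4,0,0,0,0],
])

```text
t: 14.63
ee_pos: [585.5, -41.9, 111.7]
orientation: [1.974, 1.867, 0.5]
ft_force: [0.3, 0.6, -0.4]
width: 0.4
```

move_arm([
  [0,0,0,0,0,0,0],
  [0,0,0,0,0,0,0],
  [0,0,0,0,0,0,0],
])

```text
t: 14.88
ee_pos: [588.0, -40.3, 113.0]
orientation: [1.973, 1.866, 0.503]
ft_force: [0.6, 0.2, -0.2]
width: 0.6
```

```bash
python3 -c "
from h import *
print(*blk(0)); print(*delta(O+B@[-8,0,35],tool_R(B)))"
```

```text
[-7.3  0.2 36.6] [ 0.4  0.2 -0.4]
[ 0.2 -0.2 -1.7] [-0.     0.002  0.003]
```

move_arm([
  [1.5,-0.1,-2.6,0,0,0,0],
  [2.8,-0.1,-4.9,0,0,0,0],
  [2.8,-0.1,-4.9,0,0,0,0],
])

```text
t: 15.13
ee_pos: [591.0, -39.8, 108.1]
orientation: [1.971, 1.868, 0.504]
ft_force: [-4.3, 0.3, 6.9]
width: 0.4
```

move_arm([
  [10,-0.5,5.8,0,0,0,0],
])

```text
t: 15.22
ee_pos: [598.2, -40.1, 112.3]
orientation: [1.974, 1.87, 0.5]
ft_force: [-4.4, -0.8, 6.3]
width: 0.7
```

move_arm([
  [13,-0.7,7.5,0,0,0,0],
  [26,-1.4,15,0,0,0,0],
  [26,-1.4,20,0,0,0,0],
])

```text
t: 15.47
ee_pos: [629.3, -42.0, 135.1]
orientation: [1.969, 1.866, 0.505]
ft_force: [-0.0, -0.0, 0.8]
width: 0.5
```

```bash
python3 st.py 0; python3 st.py 0
```

```text
[39.5  0.7 35. ] [ 0.4 -0.   0.7] 15.4667
diff {1: [13.83, 20.58, 15.25], 0: [30.58, 30.48, 25.2], -1: [3.45, 3.65, 3.0]}
91
1 wrist None
0 wrist (33, np.float64(-1.0), 20)
-1 wrist (53, np.float64(12.0), 5)
1 [225, 231, 234, 239, 241, 216, 108, 114, 179, 200, 213, 237, 240, 241, 241, 239, 216, 144, 155, 190, 218, 223, 215] [224, 231, 232, 238, 236, 222, 126, 114, 204, 244, 244, 241, 224, 171, 148, 146, 147, 155, 183, 216, 226, 212, 191]
0 [86, 110, 113, 115, 114, 114, 114, 113, 109, 108, 98, 103, 117, 141, 110, 114, 147, 187, 194, 192, 197, 177, 177] [128, 145, 147, 148, 148, 149, 149, 147, 146, 145, 130, 110, 108, 132, 132, 128, 122, 145, 167, 190, 204, 195, 195]
-1 [105, 103, 112, 154, 153, 163, 185, 207, 180, 165, 222, 223, 132, 94, 163, 225, 219, 198, 194, 219, 170, 147, 168] [185, 190, 194, 205, 213, 219, 225, 224, 228, 228, 234, 226, 150, 133, 170, 227, 215, 178, 184, 220, 222, 215, 208]
[35.9 -0.1 35.1] [ 0.3  0.8 -0.3] 16.1667
diff {1: [1.87, 1.31, 1.43], 0: [22.79, 18.54, 16.84], -1: [1.24, 1.27, 1.16]}
105
1 wrist (18, np.float64(-24.0), 3)
0 wrist None
-1 wrist (34, np.float64(16.0), 8)
1 [224, 231, 235, 239, 241, 232, 106, 111, 189, 203, 212, 234, 237, 238, 239, 239, 211, 143, 141, 163, 194, 216, 217] [226, 232, 233, 237, 242, 231, 125, 111, 223, 244, 245, 241, 234, 184, 139, 151, 149, 145, 161, 197, 222, 222, 203]
0 [72, 63, 83, 113, 116, 115, 114, 112, 110, 110, 141, 155, 126, 102, 81, 101, 135, 178, 206, 216, 203, 203, 203] [128, 125, 132, 147, 148, 149, 148, 147, 145, 145, 143, 139, 115, 98, 106, 123, 124, 141, 199, 218, 216, 216, 187]
-1 [105, 105, 112, 151, 145, 163, 179, 206, 172, 213, 212, 218, 148, 97, 152, 231, 215, 201, 190, 209, 197, 146, 158] [184, 190, 196, 205, 214, 220, 224, 221, 227, 228, 231, 230, 182, 151, 193, 229, 212, 168, 185, 215, 229, 226, 226]
```

The middle wheel runs on by itself. Now the wheel at y = -110.

move_arm([
  [-8,-14,4,0,0,0,0],
  [-20,-45,3,0,0,0,0],
  [-36,-76,-7,0,0,0,0],
  [-44.5,-100,-19,0,0,0,0],
  [-44.5,-107.8,-20.8,0,0,0,0],
])

```text
t: 17.28
ee_pos: [581.8, -150.1, 114.0]
orientation: [1.981, 1.861, 0.501]
ft_force: [-0.1, -4.2, 0.2]
width: 0.5
```

move_arm([
  [0,0,0,0,0,0,0],
  [0,0,0,0,0,0,0],
  [0,0,0,0,0,0,0],
])

```text
t: 17.53
ee_pos: [582.4, -149.6, 114.0]
orientation: [1.971, 1.871, 0.497]
ft_force: [0.5, -0.0, -0.7]
width: 0.5
```

move_arm([
  [1.5,-0.1,-2.6,0,0,0,0],
  [2.7,-0.1,-4.7,0,0,0,0],
  [2.7,-0.1,-4.7,0,0,0,0],
])

```text
t: 17.78
ee_pos: [586.0, -148.5, 110.0]
orientation: [1.973, 1.87, 0.495]
ft_force: [0.0, 0.3, -0.1]
width: 0.5
```

```bash
python3 -c "
from h import *
print(*blk(-1))"
```

```text
[-5.6  2.  32.1] [-0.   0.3 -0.1]
```

move_arm([
  [-2,-1.5,-2.8,0,0,0,0],
  [-2,-1.5,-2.8,0,0,0,0],
  [-2,-1.5,-2.8,0,0,0,0],
])

```text
t: 18.03
ee_pos: [583.9, -150.2, 108.3]
orientation: [1.978, 1.869, 0.491]
ft_force: [0.0, 0.4, -0.5]
width: 0.5
```

move_arm([
  [10,-0.5,5.8,0,0,0,0],
])

```text
t: 18.12
ee_pos: [591.8, -150.2, 112.7]
orientation: [1.981, 1.87, 0.49]
ft_force: [-0.3, 0.3, -1.0]
width: 0.5
```

move_arm([
  [13,-0.7,7.5,0,0,0,0],
  [26,-1.4,15,0,0,0,0],
  [26,-1.4,20,0,0,0,0],
])

```text
t: 18.37
ee_pos: [622.5, -153.0, 135.6]
orientation: [1.975, 1.866, 0.493]
ft_force: [-0.1, -0.1, 0.2]
width: 0.4
```

```bash
sed -i 's/^for k in.*wang(W,k))$//' st.py; python3 st.py -1; python3 st.py -1|head -3
```

```text
[39.  -0.5 36. ] [ 0.  -0.1  0.2] 18.3667
diff {1: [nan, nan, nan], 0: [3.88, 2.43, 3.17], -1: [2.34, 2.8, 2.2]}
119
1 [-1, -1, -1, -1, -1, -1, -1, -1, -1, -1, -1, -1, -1, -1, -1, -1, -1, -1, -1, -1, -1, -1, -1] [-1, -1, -1, -1, -1, -1, -1, -1, -1, -1, -1, -1, -1, -1, -1, -1, -1, -1, -1, -1, -1, -1, -1]
0 [220, 226, 232, 196, 114, 126, 223, 241, 240, 241, 242, 239, 239, 238, 236, 220, 202, 127, 130, 167, 192, 195, 193] [216, 223, 229, 193, 109, 118, 220, 234, 237, 240, 239, 230, 175, 188, 162, 148, 134, 128, 129, 172, 208, 214, 159]
-1 [70, 63, 84, 125, 128, 127, 126, 127, 125, 122, 125, 141, 122, 114, 92, 91, 124, 175, 179, 211, 211, 210, 210] [122, 121, 127, 140, 143, 142, 141, 142, 141, 140, 138, 135, 112, 99, 104, 120, 121, 129, 152, 208, 218, 218, 218]
[35.9 -0.1 35.9] [0.5 0.7 0.6] 19.0667
diff {1: [nan, nan, nan], 0: [1.22, 1.25, 1.27], -1: [1.4, 1.38, 1.39]}
133chk.py:10: RuntimeWarning: Mean of empty slice.
  return [np.abs(I[i+1]["color"].astype(float)-I[i]["color"])[v-22:v+22,u-14:u+14].mean().round(2) for i in range(n-1)]
  ret = ret.dtype.type(ret / rcount)
chk.py:10: RuntimeWarning: Mean of empty slice.
  return [np.abs(I[i+1]["color"].astype(float)-I[i]["color"])[v-22:v+22,u-14:u+14].mean().round(2) for i in range(n-1)]
  ret = ret.dtype.type(ret / rcount)
```

No contact force on that pass. I repeat it lower and use fewer images.

move_arm([
  [-16,1,-8,0,0,0,0],
  [-36.6,2,-20,0,0,0,0],
  [-37,2,-23.5,0,0,0,0],
  [-36.6,2,-24.5,0,0,0,0],
  [-36.6,2,-24.5,0,0,0,0],
])

```text
t: 20.18
ee_pos: [583.7, -150.6, 109.7]
orientation: [1.978, 1.867, 0.491]
ft_force: [0.1, -0.2, 0.4]
width: 0.6
```

move_arm([
  [0.7,0,-1.3,0,0,0,0],
  [1.4,-0.1,-2.4,0,0,0,0],
  [1.4,-0.1,-2.4,0,0,0,0],
])

```text
t: 20.43
ee_pos: [586.0, -150.8, 108.4]
orientation: [1.977, 1.866, 0.492]
ft_force: [-3.7, 0.3, 7.6]
width: 0.3
```

```bash
python3 -c "
from h import *
print(*blk(-1))"
```

```text
[-6.3 -0.2 30.7] [0.6 0.1 8.5]
```

move_arm([
  [10,-0.5,5.6,0,0,0,0],
])

```text
t: 20.52
ee_pos: [593.7, -150.8, 112.8]
orientation: [1.979, 1.868, 0.49]
ft_force: [-6.2, -1.7, 8.0]
width: 0.4
```

move_arm([
  [13,-0.7,7.4,0,0,0,0],
  [26,-1.4,15,0,0,0,0],
  [26,-1.4,20,0,0,0,0],
  [26,-1.4,20,0,0,0,0],
  [26,-1.4,20,0,0,0,0],
])

```text
t: 20.93
ee_pos: [620.4, -152.1, 133.0]
orientation: [1.978, 1.868, 0.491]
ft_force: [0.3, 1.0, 1.0]
width: 0.7
```

```bash
python3 -c "
from chk import *
print(*blk(-1)); print(diffs(-1,5))"
```

```text
[35.8  0.3 34.7] [0.7 1.1 0.7]
[np.float64(29.04), np.float64(28.94), np.float64(28.5), np.float64(23.25)]
```

The wheel at -110 runs freely, so the block on rail_1 (+110) binds. I now move over it with the fingers at 50 mm and measure where the tips really are, by finger colour in the side view, closed and then open.

```bash
cat > tip.py <<'E'
from h import *
def tip(cam="side"):
    S=get_image(cam); o=get_obs(); t=o["ee_pos"]; Rt=R.from_rotvec(o["orientation"]).as_matrix()
    hsv=cv2.cvtColor(S["color"],cv2.COLOR_RGB2HSV); c=S["color"].astype(int)
    m=(c[...,0]>1.5*c[...,1])&(c[...,0]>1.4*c[...,2])&(c[...,0]<130)&(c[...,0]>35)
    q0=proj(S,t)[0]; q1=proj(S,t-60*Rt[:,2])[0]; ax=(q0-q1); L=np.linalg.norm(ax); ax/=L; k=60/L
    yy,xx=np.nonzero(m); d=np.c_[xx,yy]-q0; s=d@ax*k; w=d@np.array([-ax[1],ax[0]])*k
    ok=(abs(w)<70)&(s>-120)&(s<20)
    print("width",o["width"].round(1),"n",ok.sum(),"farthest along tool from TCP (mm)",np.percentile(s[ok],[90,97,99,100]).round(1)); 
    for lo in range(-60,15,5):
        j=ok&(s>=lo)&(s<lo+5)
        if j.any(): print(lo,j.sum(),"w",np.percentile(w[j],[5,95]).round(0),end="; ")
    print(); return S
if __name__=="__main__":
    import sys
    S=tip(); cv2.imwrite(f"pics/tip{S['shot']}.png",S["color"][...,::-1])
E
python3 tip.py
```

```text
Traceback (most recent call last):
  File "tip.py", line 16, in <module>
    S=tip(); cv2.imwrite(f"pics/tip{S['shot']}.png",S["color"][...,::-1])
  File "tip.py", line 9, in tip
    print("width",o["width"].round(1),"n",ok.sum(),"farthest along tool from TCP (mm)",np.percentile(s[ok],[90,97,99,100]).round(1));
                  ^^^^^^^^^^^^^^^^
AttributeError: 'float' object has no attribute 'round'
```

move_arm([
  [-15,1,26,0,0,0,50],
  [-21,25,37,0,0,0,50],
  [-21,63,37,0,0,0,50],
  [-22,101,36,0,0,0,50],
  [-28,140,32,0,0,0,50],
])

```text
t: 21.65
ee_pos: [595.1, -22.4, 166.9]
orientation: [1.979, 1.865, 0.492]
ft_force: [0.1, -0.0, -0.4]
width: 30.0
```

move_arm([
  [-6,38,-5,0,0,0,50],
  [-12,70,-10,0,0,0,50],
  [-13,82,-13,0,0,0,50],
  [-13,82,-13,0,0,0,50],
  [-13,82,-13,0,0,0,50],
])

```text
t: 22.07
ee_pos: [580.9, 59.8, 152.4]
orientation: [1.977, 1.872, 0.489]
ft_force: [0.5, -0.3, -0.6]
width: 50.2
```

```bash
python3 -c "
from h import *
print(*blk(1)); print(*delta(O+B@[0,110,78],tool_R(B)))"; python3 tip.py
```

```text
[  1.6 -10.3  76.9] [ 0.1 -0.3 -0.7]
[-1.4 10.3  0.1] [ 0.004 -0.008  0.003]Traceback (most recent call last):
  File "tip.py", line 16, in <module>
    S=tip(); cv2.imwrite(f"pics/tip{S['shot']}.png",S["color"][...,::-1])
  File "tip.py", line 9, in tip
    print("width",o["width"].round(1),"n",ok.sum(),"farthest along tool from TCP (mm)",np.percentile(s[ok],[90,97,99,100]).round(1));
                  ^^^^^^^^^^^^^^^^
AttributeError: 'float' object has no attribute 'round'
```

```bash
sed -i 's/o\["width"\].round(1)/round(o["width"],1)/; s/def tip(cam="side"):/def tip(old=None,pose=None):/; s/S=get_image(cam); o=get_obs(); t=o\["ee_pos"\]/S=get_image("side"); o=get_obs(); t=o["ee_pos"] if pose is None else pose\n    if old: S["color"]=cv2.imread(old)[...,::-1].copy()\n    Rt=0/; ' tip.py; sed -i 's/^    Rt=0; Rt=/    Rt=/' tip.py
python3 - <<'E'
from tip import *
tip("pics/S105.png",O+B@[35.9,-.1,35.1])
S=tip()
t=get_obs()["ee_pos"]; u,v=proj(S,t)[0].astype(int); print(proj(S,t), u,v)
c=cv2.resize(S["color"][v-45:v+25,u-50:u+45],(760,560),interpolation=2).copy()
for p,col in((t,(0,255,0)),(t-35*B[:,2],(255,255,0))):
    q=(proj(S,p)[0]-[u-50,v-45])*8; cv2.circle(c,(int(q[0]),int(q[1])),6,col,-1)
cv2.imwrite("pics/k.png",c[...,::-1])
E
```

```text
width 50.0 n 186 farthest along tool from TCP (mm) [-44.5 -35.8 -33.1 -30.8]
-60 8 w [-11.  10.]; -55 8 w [-8.  9.]; -50 8 w [-10.  10.]; -45 7 w [-7. 10.]; -40 8 w [-9.  9.]; -35 5 w [-7.  8.]; 
width 50.2 n 214 farthest along tool from TCP (mm) [-38.6 -26.8 -23.3 -21.1]
-60 9 w [-16.   4.]; -55 7 w [-14.   1.]; -50 6 w [-15.   0.]; -45 7 w [-13.   2.]; -40 7 w [-14.   1.]; -35 5 w [-15.  -3.]; -30 6 w [-13.  -1.]; -25 5 w [-14.   1.]; 
[[233.33115891 169.29938075]] 233 169
```

View pics/k.png

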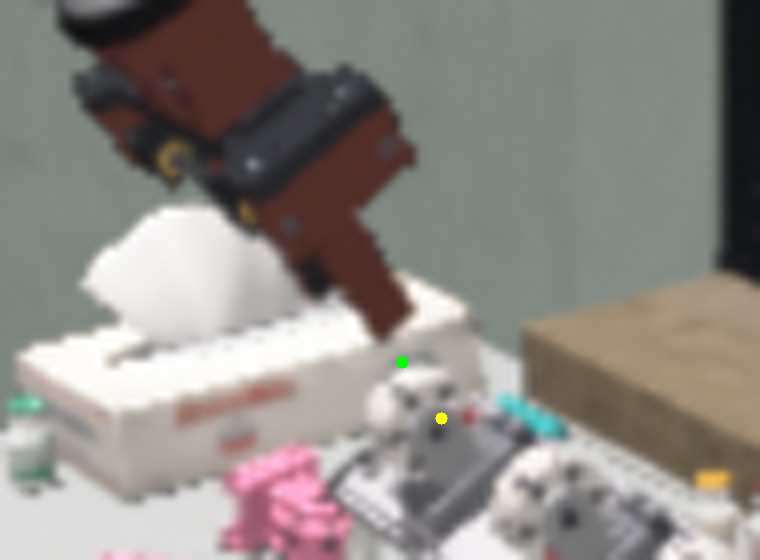

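Picture 11: the open finger's tip also ends well short of the reported TCP (green dot), so the tip offset is constant at about 35 mm. I allow for it and use TCP z ≈ -16 for the cheek grip. Then I check the position and go down.

```bash
python3 -c "
from h import *
print(*blk(1)); print(*delta(O+B@[0,110,30],tool_R(B)))"
```

```text
[  2.6 -12.3  76.9] [ 0.5  0.1 -0.2]
[ 21.8  11.2 -42. ] [ 0.003 -0.007  0.007]
```

move_arm([
  [-1,11,0,0.003,-0.007,0.007,50],
  [3,12,-10,0.003,-0.007,0.007,50],
  [12,11.5,-26,0.003,-0.007,0.007,50],
  [21.8,11.2,-42,0.003,-0.007,0.007,50],
  [21.8,11.2,-42,0.003,-0.007,0.007,50],
])

```text
t: 22.63
ee_pos: [603.6, 68.1, 108.8]
orientation: [1.974, 1.871, 0.498]
ft_force: [-1.0, 0.2, -0.9]
width: 50.1
```

move_arm([
  [0,0,0,0,0,0,50],
  [0,0,0,0,0,0,50],
])

```text
t: 22.8
ee_pos: [603.2, 68.7, 111.3]
orientation: [1.972, 1.87, 0.5]
ft_force: [0.1, 0.2, 0.7]
width: 49.9
```

```bash
python3 -c "
from h import *
print(*blk(1)); print(*delta(O+B@[0,110,-16],tool_R(B)))"
```

```text
[-0.  -0.1 30.4] [0.4 0.2 0.6]
[ 23.2  -1.1 -40.1] [ 0.001 -0.     0.   ]
```

move_arm([
  [7,-0.3,-12,0,0,0,50],
  [14,-0.7,-25,0,0,0,50],
  [20,-1,-35,0,0,0,50],
  [22.2,-1.1,-38.4,0,0,0,50],
  [22.2,-1.1,-38.4,0,0,0,50],
])

```text
t: 23.22
ee_pos: [625.7, 68.1, 72.8]
orientation: [1.971, 1.871, 0.501]
ft_force: [-1.3, -0.4, -1.2]
width: 49.7
```

move_arm([
  [0,0,0,0,0,0,20],
  [0,0,0,0,0,0,20],
  [0,0,0,0,0,0,20],
  [0,0,0,0,0,0,20],
  [0,0,0,0,0,0,20],
])

```text
t: 23.63
ee_pos: [625.6, 68.5, 73.3]
orientation: [1.971, 1.871, 0.502]
ft_force: [-3.9, -0.6, 6.0]
width: 29.0
```

```bash
python3 -c "
from h import *
print(*blk(1)); print(get_obs()['width'])"
```

```text
[  0.3   0.8 -13.7] [-0.4 -0.8  7.1]
28.970121993452384
```

Gripped at 29.0 mm. Next I pull the block downslope off the rail.

move_arm([
  [-6,0.3,-3.5,0,0,0,20],
  [-13,0.7,-7.5,0,0,0,20],
  [-22,1.2,-12.7,0,0,0,20],
  [-32,1.7,-18.5,0,0,0,20],
  [-42,2.2,-24.3,0,0,0,20],
])

```text
t: 24.05
ee_pos: [590.4, 70.7, 56.9]
orientation: [1.982, 1.874, 0.489]
ft_force: [34.0, -9.6, -26.7]
width: 28.5
```

move_arm([
  [-9,0.5,-5.2,0,0,0,20],
  [-17,0.9,-9.8,0,0,0,20],
  [-17,0.9,-9.8,0,0,0,20],
])

```text
t: 24.3
ee_pos: [571.8, 72.5, 52.5]
orientation: [1.99, 1.889, 0.475]
ft_force: [-0.7, -0.6, -3.1]
width: 28.8
```

```bash
python3 -c "
from h import *
print(*blk(1)); print(get_obs()['width'])"
```

```text
[-56.8   2.   -4.7] [-2.1 -0.6 -2.4]
28.833891027183437
```

move_arm([
  [-6,0.3,-3.5,0,0,0,20],
  [-6,0.3,-3.5,0,0,0,20],
  [-6,0.3,-3.5,0,0,0,20],
])

```text
t: 24.55
ee_pos: [567.1, 73.4, 51.9]
orientation: [1.992, 1.892, 0.472]
ft_force: [-0.2, -0.5, -2.3]
width: 28.8
```

```bash
python3 -c "
from h import *
print(*blk(1)); print(get_obs()['width'],get_obs()['qpos'].round(2)); print(*delta(O+B@[-66,110,-4],tool_R(B)))
S=get_image('side'); u,v=proj(S,O+B@[-65,110,43])[0].astype(int); q=proj(S,O+B@[0,110,43])[0].astype(int); print(u,v,q)
W=get_image('wrist'); print([(np.round(d['location'][::-1]).tolist(),round(d['p'],2)) for d in mark_of(W,'axle_1')])
x=cv2.resize(S['color'][v-50:v+40,u-60:u+70],(520,360),interpolation=2); y=cv2.resize(W['color'][60:260,110:400],(520,359),interpolation=2); 
cv2.imwrite('pics/l.png',np.vstack([x,y[:230]])[...,::-1])"
```

```text
[-61.2   2.6  -2.9] [-1.3 -0.5 -1.9]
28.76128374384432 [ 0.17  0.45  2.19 -1.31  0.11 -0.06]
[-3.7 -2.4 -3.3] [-0.001 -0.034 -0.001]
222 187 [235 175]
[([254.0, 252.0], 0.95), ([70.0, 326.0], 0.73), ([405.0, 214.0], 0.62), ([371.0, 61.0], 0.56)]
```

The arm hit its wrist limits (q4 at -1.31, q5 at 0.11) while tilted low, but the block is off the rail and held: 29 mm opening, about 2 N of weight. I lift, level the tool and check the grip numerically.

move_arm([
  [-12,0,15,0.003,0.06,0,20],
  [-26,0,32,0.007,0.16,0,20],
  [-40,-5,50,0.012,0.27,0,20],
  [-55,-15,68,0.018,0.38,0,20],
  [-70,-30,85,0.025,0.49,0,20],
])

```text
t: 25.12
ee_pos: [540.2, 40.4, 96.1]
orientation: [2.069, 1.914, 0.27]
ft_force: [0.7, -1.7, -2.8]
width: 29.0
```

move_arm([
  [0,0,0,0,0,0,20],
  [0,0,0,0,0,0,20],
  [0,0,0,0,0,0,20],
])

```text
t: 25.37
ee_pos: [541.7, 39.5, 96.2]
orientation: [2.066, 1.908, 0.274]
ft_force: [-0.1, -0.0, -2.5]
width: 28.9
```

Run:
```python
from h import *
o=get_obs(); print(o["t"],o["ee_pos"].round(1),o["width"],o["qpos"].round(2),o["ft_force"].round(1))
Rt=R.from_rotvec(o["orientation"]).as_matrix(); print("tool z",Rt[:,2].round(3),"x",Rt[:,0].round(3))
S=get_image("side");T=get_image("top");W=get_image("wrist")
A=o["ee_pos"]-Rt[:,2]*56.7
for n,im in(("side",S),("top",T),("wrist",W)):
    print(n,"pred axle",proj(im,A).round(1),[(np.round(d['location'][::-1],1).tolist(),round(d['p'],2)) for d in mark_of(im,'axle_1')])
D=[(n,im,mark_of(im,"kidney_dish"),recognise(im,"kidney_dish")) for n,im in(("side",S),("top",T))]
for n,im,m,b in D: print(n,[(np.round(d['location'][::-1],1).tolist(),round(d['p'],2)) for d in m],[np.round(d["bbox"],1).tolist() for d in b])
print("dish tri",tri((T,D[1][2][0]["location"][::-1]),(S,D[0][2][0]["location"][::-1])).round(1), atz(T,*D[1][2][0]["location"][::-1],4).round(),atz(S,*D[0][2][0]["location"][::-1],4).round())
g=T["color"].astype(int); c=g[205:262,290:375]; m=((c.min(2)>185)).astype(np.uint8)
for n_,r in enumerate(m[::2]): print(n_*2+205,''.join('#' if x else '.' for x in r))
```

```text
25.3667 [541.7  39.5  96.2] 28.948374725297032 [ 0.15  0.33  2.13 -0.42  0.37 -0.97] [-0.1 -0.  -2.5]
tool z [ 0.348 -0.099 -0.932] x [ 0.092  0.993 -0.071]
side pred axle [[220.  175.5]] [([251.9, 182.3], 0.8), ([219.8, 173.5], 0.77), ([271.3, 199.2], 0.7), ([223.5, 191.0], 0.67), ([241.4, 182.0], 0.6), ([199.4, 207.8], 0.51)]
top pred axle [[233.1 194.8]] [([295.0, 178.2], 0.78), ([189.5, 171.1], 0.62), ([184.1, 140.6], 0.6), ([260.0, 174.7], 0.59), ([248.1, 229.1], 0.54), ([237.2, 191.1], 0.44), ([201.1, 208.0], 0.36)]
wrist pred axle [[257.7 249.6]] [([24.7, 279.2], 0.85), ([392.4, 80.2], 0.83), ([428.9, 213.6], 0.78), ([416.5, 274.7], 0.64), ([254.2, 250.9], 0.63)]
side [([248.6, 274.4], 0.9)] [[246.1, 268.1, 63.9, 47.3]]
top [([328.2, 231.3], 0.84), ([233.0, 194.7], 0.4)] [[331.9, 232.6, 66.1, 35.0]]
dish tri [ 421.1 -264.3  -14.3] [ 419. -260.    4.] [ 411. -285.    4.]
205 .....................................................................................
207 .....................................................................................
209 ..........................
[... 1699 characters left out ...]
......................................................................
249 .....................................................................................
251 .....................................................................................
253 .....................................................................................
255 .....................................................................................
257 .....................................................................................
259 .....................................................................................
261 .....................................................................................
```

Run:
```python
from h import *
print(*delta(np.array([415,-268,130]),tool_R(np.eye(3))))
T=get_image("top"); print(T["shot"])
g=T["color"].mean(2); c=g[208:258,292:372]; print(np.percentile(c,[5,25,50,75,95,99]).round(), atz(T,331.9,232.6,20).round())
for n_,r in enumerate(c[::2]): print(n_*2+208,''.join('.' if x<118 else chr(int(min(9,(x-118)//8))+48) for x in r))
```

```text
[-126.4 -307.8   33.7] [0.087 0.358 0.078]
149
[ 85. 112. 113. 118. 150. 154.] [ 416. -270.   20.]
208 ................................................................................
210 ................................................................................
212 ................................................................................
214 ................................................................................
216 ...............................................................00...............
218 ................................................................01110...........
220 .........................................0111222222222110..........1210.........
222 ................................01222333333333444444444443220.......0210........
224 ..........................0123333333333444444444444444444444430......011........
226 .....................012233333333333444444444444444444444444442.......11........
228 ..................012333333333333334444444444444444444444444442.......10........
230 ................1233332222333333334444444444444334444333333333
[... 423 characters left out ...]
....................
242 ........00......12222222222211111110............................................
244 ..........0.......01222221111000................................................
246 ................................................................................
248 ................................................................................
250 ................................................................................
252 ................................................................................
254 ................................................................................
256 ................................................................................
```

move_arm([
  [-30,-15,15,0.017,0.072,0.016,20],
  [-58,-45,30,0.035,0.143,0.031,20],
  [-76,-81,34,0.052,0.215,0.047,20],
  [-90,-119,34,0.07,0.286,0.062,20],
  [-104,-157,34,0.087,0.358,0.078,20],
])

```text
t: 26.33
ee_pos: [445.3, -99.4, 131.7]
orientation: [-2.217, -2.223, -0.003]
ft_force: [1.4, -0.5, -2.9]
width: 29.0
```

move_arm([
  [-5,-39,0,0,0,0.05,20],
  [-10,-78,0,0,0,0.1,20],
  [-15,-117,0,0,0,0.15,20],
  [-18,-148,0,0,0,0.2,20],
  [-18,-148,0,0,0,0.2,20],
])

```text
t: 26.75
ee_pos: [427.5, -252.0, 130.5]
orientation: [1.988, 2.428, -0.001]
ft_force: [0.6, 0.2, -3.3]
width: 28.6
```

move_arm([
  [0,0,0,0,0,0,20],
  [0,0,0,0,0,0,20],
])

```text
t: 26.92
ee_pos: [426.8, -246.2, 129.8]
orientation: [-1.99, -2.43, -0.001]
ft_force: [0.2, 0.4, -3.0]
width: 28.7
```

```bash
python3 -c "
from h import *
o=get_obs(); print(o['t'],o['ee_pos'].round(1),o['width'],o['qpos'].round(2),o['ft_force'].round(1))
D=R.from_euler('z',0.2).as_matrix()
T=get_image('top'); P=atz(T,330,230.5,4); print(P.round(1))
print(*delta(np.array([P[0],P[1],0]),tool_R(D)))"
```

```text
26.9167 [ 426.8 -246.2  129.8] 28.65480986837633 [-0.55  0.31  1.96  0.    0.87 -2.32] [ 0.2  0.4 -3. ]
[ 422.2 -266.3    4. ]
[  -4.7  -20.6 -129.8] [-0.001 -0.     0.   ]
```

move_arm([
  [-4.7,-20.6,0,0,0,0,20],
  [-4.7,-20.6,-20,0,0,0,20],
  [-4.7,-20.6,-50,0,0,0,20],
  [-4.7,-20.6,-75,0,0,0,20],
  [-4.7,-20.6,-95,0,0,0,20],
])

```text
t: 27.38
ee_pos: [422.2, -265.4, 33.6]
orientation: [-1.986, -2.433, -0.001]
ft_force: [0.1, -0.0, -2.7]
width: 28.9
```

move_arm([
  [0,0,-12,0,0,0,20],
  [0,0,-24,0,0,0,20],
  [0,0,-32,0,0,0,20],
  [0,0,-32,0,0,0,20],
])

```text
t: 27.72
ee_pos: [421.9, -265.5, 1.7]
orientation: [-1.985, -2.431, -0.0]
ft_force: [0.2, 0.4, -2.6]
width: 28.8
```

move_arm([
  [0,0,-3,0,0,0,20],
  [0,0,-6,0,0,0,20],
  [0,0,-6,0,0,0,20],
])

```text
t: 27.97
ee_pos: [422.8, -267.1, -2.8]
orientation: [1.988, 2.432, 0.001]
ft_force: [-0.1, 0.4, -2.0]
width: 28.5
```

```bash
python3 -c "
from h import *
o=get_obs(); print(o['t'],o['ee_pos'].round(1),o['width'],o['ft_force'].round(1))"
```

```text
27.9667 [ 422.8 -267.1   -2.8] 28.53236613027122 [-0.1  0.4 -2. ]
```

move_arm([
  [0,0,-2,0,0,0,20],
  [0,0,-3,0,0,0,20],
  [0,0,-3,0,0,0,20],
])

```text
t: 28.22
ee_pos: [422.5, -267.3, -5.9]
orientation: [1.989, 2.432, 0.001]
ft_force: [-0.8, -0.2, -2.5]
width: 28.6
```

move_arm([
  [0,0,-2,0,0,0,20],
  [0,0,-2,0,0,0,20],
])

```text
t: 28.38
ee_pos: [422.7, -267.4, -7.9]
orientation: [1.989, 2.431, 0.001]
ft_force: [0.5, -0.7, -0.5]
width: 29.0
```

```bash
python3 -c "
from h import *
o=get_obs(); print(o['t'],o['ee_pos'].round(1),o['width'],o['ft_force'].round(1))"
```

```text
28.3833 [ 422.7 -267.4   -7.9] 28.957799413482196 [ 0.5 -0.7 -0.5]
```

move_arm([
  [0,0,-1.2,0,0,0,20],
  [0,0,-1.2,0,0,0,20],
  [0,0,-1.2,0,0,0,44],
  [0,0,-1.2,0,0,0,44],
  [0,0,-1.2,0,0,0,44],
])

```text
t: 28.8
ee_pos: [422.6, -267.3, -9.1]
orientation: [1.989, 2.432, 0.001]
ft_force: [-0.7, -0.3, -0.1]
width: 43.0
```

move_arm([
  [0,0,6,0,0,0,44],
  [0,0,20,0,0,0,44],
  [0,0,45,0,0,0,44],
  [0,0,80,0,0,0,50],
  [0,0,110,0,0,0,50],
])

```text
t: 29.22
ee_pos: [422.1, -266.9, 102.3]
orientation: [-1.988, -2.431, -0.001]
ft_force: [1.2, -0.5, -0.5]
width: 49.5
```

Run:
```python
from h import *
o=get_obs(); print(o['t'],o['ee_pos'].round(1),o['width'],o['ft_force'].round(1))
T=get_image('top');W=get_image("wrist");S=get_image("side"); print(W["shot"])
for n,im in(("top",T),("wrist",W),("side",S)): print(n,"expect",proj(im,[422.7,-267.4,49]).round(1),[(np.round(d['location'][::-1],1).tolist(),round(d['p'],2)) for d in mark_of(im,'axle_1')])
print("spare expect T",atz(T,173,227,43))
th=np.array([420,244,150.]); D=np.eye(3); print(*delta(th,tool_R(D)))
```

```text
29.2167 [ 422.1 -266.9  102.3] 49.54106432183801 [ 1.2 -0.5 -0.5]
152
top expect [[332.5 230.4]] [([202.7, 209.0], 0.84), ([188.8, 170.5], 0.83), ([297.1, 178.0], 0.78), ([183.0, 138.7], 0.67), ([262.0, 172.8], 0.65)]
wrist expect [[260.  188.4]] [([260.4, 189.4], 0.91)]
side expect [[248.2 255.4]] [([245.6, 256.8], 0.74), ([198.1, 209.2], 0.69), ([221.2, 189.6], 0.61), ([273.4, 198.3], 0.57)]
spare expect T [422.4690043  241.41003074  43.        ]
[ -1.7 510.7  50. ] [-0.001 -0.001 -0.2  ]
```

The binding block is upright in the dish and let go: the axle is seen at wrist (260,189) against (260,188) expected. Now to the spare.

move_arm([
  [0,40,6,0,0,-0.04,50],
  [0,80,12,0,0,-0.08,50],
  [0,120,18,0,0,-0.12,50],
  [0,160,24,0,0,-0.16,50],
  [0,200,30,0,0,-0.2,50],
])

```text
t: 29.93
ee_pos: [420.9, -65.4, 129.6]
orientation: [-2.223, -2.216, 0.002]
ft_force: [0.7, 0.6, 0.6]
width: 49.8
```

move_arm([
  [0,40,0,0,0,0,50],
  [0,80,0,0,0,0,50],
  [0,120,0,0,0,0,50],
  [0,160,0,0,0,0,50],
  [0,200,0,0,0,0,50],
])

```text
t: 30.35
ee_pos: [421.0, 134.5, 129.5]
orientation: [-2.221, -2.22, 0.003]
ft_force: [0.2, 0.0, -0.2]
width: 49.9
```

move_arm([
  [0,40,0,0,0,0,50],
  [0,80,0,0,0,0,50],
  [0,110,0,0,0,0,50],
  [0,110,0,0,0,0,50],
  [0,110,0,0,0,0,50],
])

```text
t: 30.77
ee_pos: [421.3, 243.7, 129.2]
orientation: [-2.217, -2.224, 0.004]
ft_force: [0.7, -0.4, -0.7]
width: 50.3
```

Run:
```python
from h import *
o=get_obs(); print(o['t'],o['ee_pos'].round(1),o['qpos'].round(2))
W=get_image("wrist"); cv2.imwrite("pics/wsp.png",W["color"][...,::-1])
print([(np.round(d['location'][::-1],1).tolist(),round(d['p'],2)) for d in mark_of(W,'axle_spare')],[(np.round(d['location'][::-1],1).tolist(),round(d['p'],2)) for d in mark_of(W,'pulley_spare')])
b=recognise(W,'pulley_spare'); print([(np.round(d['bbox']).tolist(),round(d['p'],2)) for d in b])
d=mark_of(W,'axle_spare'); 
for x in d[:3]: print(atz(W,*x["location"][::-1],43).round(1))
for x in mark_of(W,'pulley_spare')[:3]: print("org",atz(W,*x["location"][::-1],0).round(1))
u,v=proj(W,[421,243,20])[0].astype(int); print(u,v)
c=cv2.resize(W["color"][max(0,v-70):v+70,max(0,u-80):u+80],None,fx=4,fy=4,interpolation=2); cv2.imwrite("pics/m.png",c[...,::-1]); print(max(0,u-80),max(0,v-70))
```

```text
30.7667 [421.3 243.7 129.2] [ 0.5   0.3   1.97  0.    0.87 -1.07]
[([260.0, 187.6], 0.56)] [([258.7, 176.4], 0.95)]
[([260.0, 181.0, 41.0, 56.0], 0.96)]
[425.2 246.4  43. ]
org [422.9 245.4   0. ]
256 178
176 108
```

View pics/m.png

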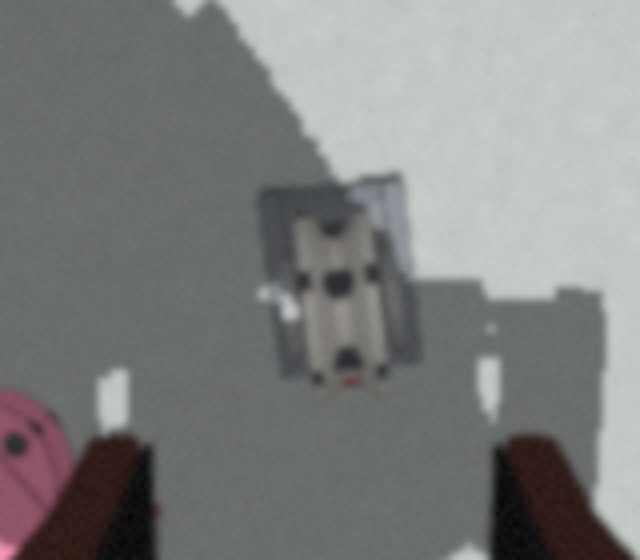

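Picture 12: the spare stands alone. Its shoe corners in the crop are (258,188), (403,175), (421,360) and (281,377), giving a yaw of about +0.1. To stay clear of the wrist limits on the bar, I'll grip it with the tool pitched 20° back from the block's z axis.

```bash
cat >> h.py <<'E'
TH=np.radians(20)
def toolp(Bk,th=TH): return tool_R(Bk@R.from_euler('y',th).as_matrix())  # tool z in block=(-sin,0,-cos)
def tcp_for(org,Bk,th=TH,g=(0,0,40)): return org+Bk@np.array(g)+54.4*toolp(Bk,th)[:,2]
E
python3 - <<'E'
from h import *
W=get_image("wrist"); print(W["shot"])
q=np.array([[258,188],[403,175],[421,360],[281,377]])/4+[176,108]
P=np.array([atz(W,u,v,16) for u,v in q]); print(P.round(1).tolist(),P.mean(0).round(1))
xa=(P[3]+P[2]-P[0]-P[1])/2; ya=(P[1]+P[2]-P[0]-P[3])/2; print(np.linalg.norm(xa),np.linalg.norm(ya),np.arctan2(xa[1],xa[0]),np.arctan2(-ya[0],ya[1]))
psi=np.arctan2(xa[1]-ya[0],xa[0]+ya[1]); print("yaw",psi)
Bs=R.from_euler('z',psi).as_matrix(); org=P.mean(0)*[1,1,0]
print("tool z",toolp(Bs)[:,2].round(3)); T=tcp_for(org,Bs); print("tcp",T.round(1)); print(*delta(T,toolp(Bs)), *delta(T+[0,0,70],toolp(Bs)))
np.savez("sp.npz",org=org,psi=psi)
E
```

```text
155
[[397.6, 223.9, 16.0], [394.2, 262.8, 16.0], [445.9, 268.6, 16.0], [450.8, 229.4, 16.0]] [422.1 246.2  16. ]
52.77733386359818 39.27505139141819 0.1086519809600188 0.10568727550584524
yaw 0.10738706050841193
tool z [-0.34  -0.037 -0.94 ]
tcp [403.6 244.2 -11.1]
[ -18.9    2.4 -141.8] [-0.019  0.349  0.108] [-18.9   2.4 -71.8] [-0.019  0.349  0.108]
```

move_arm([
  [-6,1,-10,-0.006,0.11,0.034,50],
  [-12,2,-25,-0.013,0.23,0.07,50],
  [-18.9,2.4,-45,-0.019,0.349,0.108,50],
  [-18.9,2.4,-65,-0.019,0.349,0.108,50],
  [-18.9,2.4,-71.8,-0.019,0.349,0.108,50],
])

```text
t: 31.53
ee_pos: [403.3, 244.0, 56.2]
orientation: [-1.926, -2.144, 0.383]
ft_force: [-1.4, -0.4, -0.5]
width: 50.3
```

move_arm([
  [0,0,0,0,0,0,50],
  [0,0,0,0,0,0,50],
])

```text
t: 31.7
ee_pos: [403.1, 244.8, 59.4]
orientation: [-1.926, -2.147, 0.379]
ft_force: [0.1, -0.1, 0.7]
width: 49.8
```

Run:
```python
from h import *
z=np.load("sp.npz"); Bs=R.from_euler('z',float(z["psi"])).as_matrix(); T=tcp_for(z["org"],Bs)
print(*delta(T,toolp(Bs)),get_obs()["qpos"].round(2))
```

```text
[  0.5  -0.6 -70.5] [-0.    -0.    -0.001] [ 0.44  0.56  1.81  0.12  1.1  -1.32]
```

move_arm([
  [0.5,-0.6,-20,0,0,0,50],
  [0.5,-0.6,-40,0,0,0,50],
  [0.5,-0.6,-58,0,0,0,50],
  [0.5,-0.6,-68,0,0,0,50],
  [0.5,-0.6,-70,0,0,0,50],
])

```text
t: 32.12
ee_pos: [403.5, 244.5, -10.9]
orientation: [-1.925, -2.147, 0.379]
ft_force: [-1.7, 0.5, 1.5]
width: 50.3
```

move_arm([
  [0,0,0,0,0,0,50],
  [0,0,0,0,0,0,20],
  [0,0,0,0,0,0,20],
  [0,0,0,0,0,0,20],
  [0,0,0,0,0,0,20],
])

```text
t: 32.53
ee_pos: [404.7, 245.1, -10.3]
orientation: [-1.926, -2.148, 0.376]
ft_force: [0.3, 1.4, 4.1]
width: 28.6
```

Run:
```python
from h import *
z=np.load("sp.npz"); Bs=R.from_euler('z',float(z["psi"])).as_matrix(); T=tcp_for(z["org"],Bs)
o=get_obs(); print(*delta(T,toolp(Bs)),o["width"],o["ft_force"].round(1),o["t"])
```

```text
[-1.1 -0.9 -0.9] [-0.001  0.001 -0.001] 28.57317374761966 [0.3 1.4 4.1] 32.5333
```

Gripped. I store the block-in-tool relation, lift, and compute the pre-insert pose.

```bash
cat >> h.py <<'E'
def save_grip():
    z=np.load("sp.npz"); o=get_obs(); Rt=R.from_rotvec(o["orientation"]).as_matrix()
    psi=np.arctan2(-Rt[0,0],Rt[1,0]); Bs=R.from_euler('z',psi).as_matrix()
    t=Bs.T@(o["ee_pos"]-z["org"]); print("tcp in block",t.round(2),"psi",psi.round(3),"tool x z-comp",Rt[2,0].round(4)); t[1]=0
    np.savez("grip.npz",t=t,R=Bs.T@Rt)
def goal(p,s=1):   # spare origin at p in frame of rail s
    g=np.load("grip.npz"); return O+B@(np.array([0,110*s,0])+p+g["t"]), B@g["R"]
def spare(s=1):
    g=np.load("grip.npz"); o=get_obs(); Bk=R.from_rotvec(o["orientation"]).as_matrix()@g["R"].T
    p=B.T@(o["ee_pos"]-Bk@g["t"]-O)-[0,110*s,0]; e=R.from_matrix(B.T@Bk).as_rotvec()
    print("spare in rail",p.round(1),"rot",e.round(3),"F",(B.T@o["ft_force"]).round(1),"w",round(o["width"],1),"t",round(o["t"],2),"q",o["qpos"].round(2))
E
python3 - <<'E'
from h import *
save_grip(); T,Rg=goal([-80,0.8,40]); print(T.round(1),*delta(T,Rg))
E
```

```text
tcp in block [-17.41   0.83 -10.25] psi 0.109 tool x z-comp 0.0011
[519.4  74.1  62.1] [ 114.7 -171.    72.3] [ 0.015 -0.524 -0.158]
```

move_arm([
  [0,0,10,0,0,0,20],
  [0,0,40,0,0,0,20],
  [0,0,75,0,0,0,20],
  [0,0,110,0,0,0,20],
])

```text
t: 32.87
ee_pos: [403.2, 244.1, 100.3]
orientation: [-1.925, -2.146, 0.381]
ft_force: [-0.1, 0.5, -2.7]
width: 28.8
```

Run:
```python
from h import *
spare(); T,Rg=goal([-80,0.8,40]); print(T.round(1),*delta(T,Rg))
```

```text
spare in rail [-166.6  167.2  125.6] rot [0.04  0.526 0.159] F [-1.5  0.5 -2.3] w 28.8 t 32.87 q [ 0.44  0.5   1.8   0.12  1.18 -1.31]
[519.4  74.1  62.1] [ 116.2 -170.   -38.3] [ 0.016 -0.527 -0.158]
```

move_arm([
  [20,-30,10,0.003,-0.09,-0.027,20],
  [42,-60,15,0.006,-0.19,-0.057,20],
  [64,-92,15,0.009,-0.29,-0.087,20],
  [86,-124,10,0.012,-0.39,-0.117,20],
  [106,-152,0,0.014,-0.47,-0.141,20],
])

```text
t: 33.28
ee_pos: [511.3, 91.0, 101.3]
orientation: [2.192, 2.113, 0.133]
ft_force: [-0.3, 0.0, -1.9]
width: 29.0
```

move_arm([
  [10,-18,-18,0.002,-0.057,-0.017,20],
  [10,-18,-38,0.002,-0.057,-0.017,20],
  [10,-18,-38,0.002,-0.057,-0.017,20],
  [10,-18,-38,0.002,-0.057,-0.017,20],
])

```text
t: 33.62
ee_pos: [519.0, 74.3, 60.8]
orientation: [2.184, 2.071, 0.183]
ft_force: [0.4, -0.7, -1.8]
width: 29.1
```

Run:
```python
from h import *
spare(); T,Rg=goal([-72,0.8,0]); print(T.round(1),*delta(T,Rg))
```

```text
spare in rail [-81.   1.  39.] rot [-0.     0.001 -0.001] F [-0.5 -0.7 -1.8] w 29.1 t 33.62 q [ 0.14  0.41  2.06 -0.07  0.5  -1.32]
[546.3  72.7  31.4] [ 27.3  -1.6 -29.3] [-0.    -0.001  0.001]
```

move_arm([
  [7,-0.4,-8,0,0,0,20],
  [14,-0.8,-16,0,0,0,20],
  [21,-1.2,-23,0,0,0,20],
  [27.3,-1.6,-29.3,0,0,0,20],
  [27.3,-1.6,-29.3,0,0,0,20],
])

```text
t: 34.03
ee_pos: [548.7, 73.3, 30.6]
orientation: [2.182, 2.071, 0.186]
ft_force: [-0.1, -0.4, -1.8]
width: 28.8
```

move_arm([
  [0,0,0,0,0,0,20],
  [0,0,0,0,0,0,20],
])

```text
t: 34.2
ee_pos: [547.1, 73.1, 31.5]
orientation: [2.183, 2.071, 0.185]
ft_force: [0.3, 0.3, -2.7]
width: 28.7
```

Run:
```python
from h import *
spare(); T,Rg=goal([-50,0.8,-0.3]); print(T.round(1),*delta(T,Rg))
```

```text
spare in rail [-71.3   1.2  -0.3] rot [ 0.    -0.001 -0.   ] F [-1.1  0.3 -2.5] w 28.7 t 34.2 q [ 0.13  0.49  2.01 -0.07  0.46 -1.33]
[565.4  71.7  42.2] [18.3 -1.4 10.7] [-0.     0.001  0.   ]
```

Excellent tracking. I slide in carefully to x ≈ -50 and feel the force.

move_arm([
  [6,-0.5,3.5,0,0,0,20],
  [12,-1,7,0,0,0,20],
  [12,-1,7,0,0,0,20],
])

```text
t: 34.45
ee_pos: [560.8, 72.1, 40.0]
orientation: [2.182, 2.069, 0.188]
ft_force: [-2.0, -0.3, 2.7]
width: 29.1
```

```bash
python3 -c "
from h import *
spare()"
```

```text
spare in rail [-55.2   0.9   0.2] rot [ 0.001 -0.003 -0.001] F [-0.3 -0.4  3.3] w 29.1 t 34.45 q [ 0.12  0.49  1.98 -0.06  0.49 -1.34]
```

move_arm([
  [3.2,-0.2,1.8,0,0,0,20],
  [6.3,-0.3,3.7,0,0,0,20],
  [6.3,-0.3,3.7,0,0,0,20],
])

```text
t: 34.7
ee_pos: [565.7, 71.6, 42.9]
orientation: [2.183, 2.07, 0.186]
ft_force: [-6.6, 0.3, 5.4]
width: 28.8
```

```bash
python3 -c "
from h import *
spare()"
```

```text
spare in rail [-49.4   0.8   0.3] rot [ 0.    -0.001 -0.   ] F [-3.  -0.1  7.9] w 28.8 t 34.7 q [ 0.12  0.49  1.97 -0.06  0.51 -1.34]
```

move_arm([
  [-0.5,0,0.9,0,0,0,20],
  [-0.5,0,0.9,0,0,0,20],
])

```text
t: 34.87
ee_pos: [566.1, 71.8, 43.8]
orientation: [2.181, 2.069, 0.188]
ft_force: [0.9, -0.6, -2.4]
width: 28.8
```

move_arm([
  [4.3,-0.2,2.5,0,0,0,20],
  [8.6,-0.4,5,0,0,0,20],
  [8.6,-0.4,5,0,0,0,20],
])

```text
t: 35.12
ee_pos: [575.1, 71.3, 49.1]
orientation: [2.182, 2.07, 0.188]
ft_force: [-1.9, -0.4, 2.6]
width: 28.9
```

```bash
python3 -c "
from h import *
spare()"
```

```text
spare in rail [-38.2   1.    0.9] rot [ 0.001 -0.003 -0.001] F [-0.4 -0.5  3.2] w 28.9 t 35.12 q [ 0.12  0.49  1.95 -0.06  0.53 -1.35]
```

move_arm([
  [5,-0.3,3.4,0,0,0,20],
  [10,-0.6,6.4,0,0,0,20],
  [10,-0.6,6.4,0,0,0,20],
])

```text
t: 35.37
ee_pos: [584.1, 70.7, 55.0]
orientation: [2.183, 2.071, 0.185]
ft_force: [-3.1, -0.2, 2.3]
width: 29.0
```

```bash
python3 -c "
from h import *
spare()"
```

```text
spare in rail [-27.4   0.8   1.5] rot [ 0.    -0.001 -0.   ] F [-1.5 -0.4  3.6] w 29.0 t 35.37 q [ 0.12  0.49  1.93 -0.05  0.55 -1.36]
```

move_arm([
  [5,-0.3,2.9,0,0,0,20],
  [9,-0.5,5.2,0,0,0,20],
  [9,-0.5,5.2,0,0,0,20],
])

```text
t: 35.62
ee_pos: [594.0, 70.3, 60.7]
orientation: [2.182, 2.07, 0.188]
ft_force: [-2.1, -0.4, 4.6]
width: 29.1
```

```bash
python3 -c "
from h import *
spare()"
```

```text
spare in rail [-16.    0.9   1.5] rot [ 0.001 -0.003 -0.   ] F [ 0.5 -0.5  5.1] w 29.1 t 35.62 q [ 0.11  0.49  1.91 -0.05  0.57 -1.36]
```

move_arm([
  [4,-0.2,2.7,0,0,0,20],
  [8,-0.4,5,0,0,0,20],
  [11.9,-0.6,7.3,0,0,0,20],
  [11.9,-0.6,7.3,0,0,0,20],
])

```text
t: 35.95
ee_pos: [606.9, 69.6, 68.2]
orientation: [2.181, 2.069, 0.19]
ft_force: [0.3, 0.7, -3.5]
width: 28.4
```

```bash
python3 -c "
from h import *
spare()"
```

```text
spare in rail [-1.1  1.   1.6] rot [ 0.001 -0.005 -0.001] F [-1.5  0.7 -3.1] w 28.4 t 35.95 q [ 0.11  0.49  1.88 -0.05  0.6  -1.37]
```

move_arm([
  [2,-0.1,1.1,0,0,0,20],
  [3.5,-0.2,2,0,0,0,20],
  [3.5,-0.2,2,0,0,0,20],
])

```text
t: 36.2
ee_pos: [607.7, 69.4, 68.8]
orientation: [2.183, 2.071, 0.185]
ft_force: [-1.4, 0.7, -3.1]
width: 28.9
```

```bash
python3 -c "
from h import *
spare()"
```

```text
spare in rail [-0.   0.8  1.6] rot [ 0. -0. -0.] F [-2.8  0.6 -2. ] w 28.9 t 36.2 q [ 0.11  0.49  1.87 -0.05  0.61 -1.37]
```

move_arm([
  [1.3,-0.1,0.8,0,0,0,20],
  [2.6,-0.1,1.5,0,0,0,20],
  [2.6,-0.1,1.5,0,0,0,20],
])

```text
t: 36.45
ee_pos: [607.6, 69.4, 69.0]
orientation: [2.186, 2.074, 0.179]
ft_force: [-6.9, 2.2, -4.3]
width: 29.0
```

```bash
python3 -c "
from h import *
spare()"
```

```text
spare in rail [0.1 0.7 1.8] rot [-0.     0.005 -0.   ] F [-8.2  1.8 -0.3] w 29.0 t 36.45 q [ 0.11  0.49  1.87 -0.05  0.62 -1.37]
```

move_arm([
  [1.3,-0.1,0.8,0,0,0,20],
  [1.3,-0.1,0.8,0,0,0,20],
])

```text
t: 36.62
ee_pos: [607.6, 69.3, 69.2]
orientation: [2.187, 2.075, 0.176]
ft_force: [-8.3, 3.6, -6.7]
width: 28.9
```

```bash
python3 -c "
from h import *
spare()"
```

```text
spare in rail [0.2 0.7 1.8] rot [-0.     0.007  0.   ] F [-10.7   3.2  -1.6] w 28.9 t 36.62 q [ 0.11  0.49  1.86 -0.05  0.62 -1.37]
```

move_arm([
  [1.3,-0.1,0.8,0,0,0,20],
  [1.3,-0.1,0.8,0,0,0,20],
])

```text
t: 36.78
ee_pos: [607.6, 69.3, 69.3]
orientation: [2.188, 2.076, 0.173]
ft_force: [-10.7, 3.4, -6.6]
width: 28.8
```

```bash
python3 -c "
from h import *
spare()"
```

```text
spare in rail [0.2 0.7 1.9] rot [-0.    0.01  0.  ] F [-12.7   2.8  -0.3] w 28.8 t 36.78 q [ 0.11  0.49  1.86 -0.04  0.62 -1.38]
```

move_arm([
  [2.2,-0.1,1.3,0,0,0,20],
  [4.3,-0.2,2.5,0,0,0,20],
  [4.3,-0.2,2.5,0,0,0,20],
])

```text
t: 37.03
ee_pos: [608.3, 69.1, 70.1]
orientation: [2.192, 2.08, 0.166]
ft_force: [-16.9, 5.9, -8.3]
width: 28.6
```

```bash
python3 -c "
from h import *
spare()"
```

```text
spare in rail [1.3 0.6 2.1] rot [-0.001  0.017  0.   ] F [-19.1   5.    1.4] w 28.6 t 37.03 q [ 0.11  0.49  1.85 -0.04  0.64 -1.38]
```

move_arm([
  [-5,0.3,-2.9,0,0,0,20],
  [-9.5,0.5,-5.5,0,0,0,20],
  [-9.5,0.5,-5.5,0,0,0,20],
])

```text
t: 37.28
ee_pos: [608.0, 69.5, 69.1]
orientation: [2.182, 2.07, 0.187]
ft_force: [0.2, 0.4, -2.7]
width: 28.8
```

```bash
python3 -c "
from h import *
spare()"
```

```text
spare in rail [0.3 0.9 1.8] rot [ 0.001 -0.002 -0.   ] F [-1.2  0.4 -2.4] w 28.8 t 37.28 q [ 0.11  0.49  1.87 -0.05  0.61 -1.37]
```

move_arm([
  [-2,0.1,-1.2,0,0,0,20],
  [-4,0.2,-2.3,0,0,0,20],
  [-4,0.2,-2.3,0,0,0,20],
])

```text
t: 37.53
ee_pos: [606.3, 69.7, 68.3]
orientation: [2.18, 2.068, 0.191]
ft_force: [2.2, -0.5, 2.5]
width: 28.8
```

```bash
python3 -c "
from h import *
spare()"
```

```text
spare in rail [-1.5  1.   2. ] rot [ 0.001 -0.006 -0.001] F [ 3.2 -0.4  1.1] w 28.8 t 37.53 q [ 0.11  0.49  1.88 -0.05  0.6  -1.37]
```

The block resists a net pull of about 4.4 N with only 1.8 mm of play, so the detent is holding. I relax, release, and retreat along the tool axis.

move_arm([
  [1.5,-0.1,0.9,0,0,0,20],
  [1.5,-0.1,0.9,0,0,0,20],
  [1.5,-0.1,0.9,0,0,0,46],
  [1.5,-0.1,0.9,0,0,0,46],
  [1.5,-0.1,0.9,0,0,0,46],
])

```text
t: 37.95
ee_pos: [605.3, 69.5, 67.8]
orientation: [2.183, 2.071, 0.185]
ft_force: [-0.6, -0.4, 0.1]
width: 44.1
```

move_arm([
  [-2,0,10,0,0,0,46],
  [-6,0,32,0,0,0,46],
  [-13,0,70,0,0,0,46],
  [-18,0,100,0,0,0,0],
  [-18,0,100,0,0,0,0],
])

```text
t: 38.37
ee_pos: [590.5, 70.0, 174.7]
orientation: [2.178, 2.066, 0.197]
ft_force: [1.1, 0.4, 0.4]
width: 36.4
```

Run:
```python
from h import *
o=get_obs(); print(o["t"],o["ee_pos"].round(1),o["width"],o["ft_force"].round(1))
W=get_image("wrist");S=get_image("side");print(W["shot"]); cv2.imwrite("pics/rel.png",W["color"][...,::-1])
for n,im in(("w",W),("s",S)):
    print(n,"exp axles",[proj(im,O+B@[0,110*s,43]).round(1)[0].tolist() for s in(1,0,-1)],[(np.round(d['location'][::-1],1).tolist(),round(d['p'],2)) for d in mark_of(im,'axle_1')])
    print(n,"exp org",[proj(im,O+B@[0,110*s,0]).round(1)[0].tolist() for s in(1,0,-1)],[(np.round(d['location'][::-1],1).tolist(),round(d['p'],2)) for d in mark_of(im,'pulley_1')])
print(*delta(O+B@[-8,110,36],tool_R(B)))
```

```text
38.3667 [590.5  70.  174.7] 36.37873196386478 [1.1 0.4 0.4]
156
w exp axles [[256.5, 189.0], [132.7, 189.2], [8.5, 189.3]] [([6.5, 184.5], 0.8), ([323.2, 36.3], 0.77), ([366.7, 165.3], 0.74), ([129.9, 183.7], 0.63), ([364.8, 228.9], 0.6)]
w exp org [[256.3, 192.3], [150.0, 192.4], [43.5, 192.5]] [([405.4, 148.6], 0.93), ([145.3, 189.2], 0.79), ([41.3, 191.1], 0.63), ([365.7, 253.5], 0.61)]
s exp axles [[235.8, 175.5], [252.0, 186.0], [270.8, 198.3]] [([252.5, 185.7], 0.73), ([271.2, 198.3], 0.68), ([247.2, 257.7], 0.62), ([200.8, 208.1], 0.54), ([220.7, 188.4], 0.43), ([243.9, 183.3], 0.42)]
s exp org [[241.5, 183.8], [257.8, 194.7], [276.6, 207.3]] [([200.4, 200.0], 0.68), ([259.2, 195.7], 0.63), ([216.3, 184.4], 0.61), ([245.1, 272.6], 0.57), ([248.7, 178.7], 0.57), ([275.6, 205.9], 0.54)]
[  6.8  -0.1 -54.3] [-0.02  -0.348 -0.001]
```

Run:
```python
import cv2,numpy as np
g=cv2.imread("pics/rel.png",0)
for n,(c0,c1) in (("rail2",(106,170)),("rail1",(222,292))):
    print(n)
    for r in range(134,232,3): print(r,''.join(" .:-=+*#%@"[int(x)//26] for x in g[r,c0:c1]))
```

```text
rail2
134 ################################################################
137 ################################################################
140 ######################################################*#########
143 ###################################################**===+++++=+=
146 ***+++++==++===+==+++======++**++++++++===+++++++===============
149 ================================================================
152 =================-====-=========================================
155 **********************************+=================+*********+=
158 ***********++++++************+*+++=-----------------=++++++++=--
161 %%%%%%%###*+==-----=+*###+++===------===========================
164 %%%%%%%##*++++===--::--=++*++=--::::------------======+==---===+
167 %%%%%%##***+++++=======+*#*+=--::..:----------------=++=-::.::-=
170 %%%%%%##******+++*****####+=----:.::------:-:-------=++=-::.::-=
173 %%%%%%##********#######%#*=------------::::::------=+++=-:::::-=
176 %%*==+**#**++======++=====-::---======-::::::::::::-=++=-:::::-=
179 %#+==+*##*+--------++==---:..:-=++++=-:::::::::::::-=++
[... 2960 characters left out ...]
====---------=++++++++++++++
206 +++++++++++++==---------======---:::::--======---:----=+########%%%%%%
209 ++*##########*+=---------====---::--::----=====-------=*%@@@@@@@@@@@@@
212 %%%@@@@@@@@@@%#=--------------:--------========+===---=*%@@@@@@@@@@@@@
215 %@@@@@@@@@@@@@%%##*+=++++++===+++++++++++++===+**#####%%@@@@@@@@@@@@@%
218 +##%%%@@@@@@@@@@@%#+-==+++=------------==+++===*#%@@@@@@@@@@@@@@%%##*=
221 .::=*%@@@@@@@@@@%%*==*#####*+=-------=+######*+=*%@@@@@@@@@@@@@@%+-...
224 . .-*#%%%%%%%%%%%#+==+*####*=---------=*#####+==+#%%%%%%%%%%%%%#*=:. .
227   .:=**++**#############################**+++**#################*-.   
230   .-+#######%#############%%%%%%%%%%%%%%%%%%%%%%%%%%%%%%%%%%%%%#*=.
```

The spare's shoe ends match the middle block's rows in the image (about 161 to 214), so it is home. Now I spin its wheel as before.

move_arm([
  [0,0,0,-0.007,-0.115,0,0],
  [0,0,0,-0.014,-0.23,0,0],
  [0,0,-10,-0.02,-0.348,-0.001,0],
  [4,0,-35,-0.02,-0.348,-0.001,0],
  [6.8,-0.1,-52,-0.02,-0.348,-0.001,0],
])

```text
t: 39.08
ee_pos: [590.5, 69.9, 112.5]
orientation: [1.972, 1.873, 0.501]
ft_force: [0.0, -0.3, -0.1]
width: 0.3
```

move_arm([
  [0,0,-2,0,0,0,0],
  [0,0,-2,0,0,0,0],
  [0,0,-2,0,0,0,0],
])

```text
t: 39.33
ee_pos: [594.9, 69.4, 113.9]
orientation: [1.971, 1.868, 0.503]
ft_force: [0.4, 0.5, 0.9]
width: 0.3
```

```bash
python3 -c "
from h import *
print(*blk(1),get_obs()['width']); print(*delta(O+B@[-8,110,30.5],tool_R(B)))"
```

```text
[-6.   0.1 36.8] [0.8 0.5 0.6] 0.3463189373583873
[ 1.4 -0.2 -6.5] [0.    0.002 0.   ]
```

move_arm([
  [0.7,-0.1,-3.5,0,0.002,0,0],
  [1.4,-0.2,-6.5,0,0.002,0,0],
  [1.4,-0.2,-6.5,0,0.002,0,0],
])

```text
t: 39.58
ee_pos: [596.6, 69.3, 108.3]
orientation: [1.971, 1.868, 0.503]
ft_force: [-2.7, 0.7, 5.1]
width: 0.9
```

```bash
python3 -c "
from h import *
print(*blk(1))"
```

```text
[-7.3  0.1 31.1] [0.2 0.6 5.8]
```

move_arm([
  [10,-0.5,5.6,0,0,0,0],
])

```text
t: 39.67
ee_pos: [604.2, 68.6, 112.6]
orientation: [1.972, 1.871, 0.5]
ft_force: [-5.5, 2.4, 6.4]
width: 0.2
```

move_arm([
  [13,-0.7,7.4,0,0,0,0],
  [26,-1.4,15,0,0,0,0],
  [26,-1.4,20,0,0,0,0],
  [26,-1.4,20,0,0,0,0],
  [26,-1.4,20,0,0,0,0],
])

```text
t: 40.08
ee_pos: [631.2, 67.1, 133.1]
orientation: [1.972, 1.869, 0.501]
ft_force: [-0.3, 0.1, -0.3]
width: 0.0
```

```bash
python3 -c "
from chk import *
print(*blk(1)); print(diffs(1,5)); W=get_image('wrist'); print(W['shot']); cv2.imwrite('pics/fin.png',W['color'][...,::-1])
print([proj(W,O+B@[0,110*s,43]).round(1)[0].tolist() for s in(1,0,-1)],[(np.round(d['location'][::-1],1).tolist(),round(d['p'],2)) for d in mark_of(W,'axle_1')])"
```

```text
[35.2 -0.2 35.2] [-0.5  0.  -0.1]
[np.float64(29.0), np.float64(29.09), np.float64(29.49), np.float64(23.88)]
163
[[257.7, 167.0], [91.1, 167.1], [-75.5, 167.1]] [([85.4, 164.2], 0.95), ([397.2, 104.6], 0.94), ([383.9, 179.7], 0.59), ([257.4, 152.9], 0.54)]
```

The spare's wheel runs freely, with frame differences of about 29 against about 1.3 when still. I lift clear and do a last check.

move_arm([
  [-10,0,17,0,0,0,0],
  [-25,0,43,0,0,0,0],
  [-42,0,73,0,0,0,0],
  [-55,0,95,0,0,0,0],
  [-55,0,95,0,0,0,0],
])

```text
t: 40.85
ee_pos: [577.1, 67.7, 232.4]
orientation: [1.969, 1.867, 0.508]
ft_force: [0.7, 0.4, 0.9]
width: 0.8
```

move_arm([
  [0,0,0,0,0,0,0],
  [0,0,0,0,0,0,0],
  [0,0,0,0,0,0,0],
  [0,0,0,0,0,0,0],
  [0,0,0,0,0,0,0],
])

```text
t: 41.27
ee_pos: [576.7, 67.2, 226.6]
orientation: [1.973, 1.871, 0.499]
ft_force: [1.0, -0.2, -0.9]
width: 0.4
```

Run:
```python
from h import *
o=get_obs(); print(o["t"],o["ee_pos"].round(1),o["ft_force"].round(1))
W=get_image("wrist");S=get_image("side")
for n,im in(("w",W),("s",S)):
    print(n,"exp",[proj(im,O+B@[0,110*s,43]).round(1)[0].tolist() for s in(1,0,-1)],[(np.round(d['location'][::-1],1).tolist(),round(d['p'],2)) for d in mark_of(im,'axle_1')])
print("dish exp",proj(S,[422.7,-267.4,49]).round(1))
g=cv2.cvtColor(W["color"],cv2.COLOR_RGB2GRAY)
for s in(1,0):
    P=np.array([[x,110*s-17*(1 if s==0 else 1),16] for x in range(-36,37,2)],float); q=proj(W,O+P@B.T)
    print(s,[int(g[int(round(v)),int(round(u))]) for u,v in q])
    P[:,1]+=34; q=proj(W,O+P@B.T); print(s,[int(g[int(round(v)),int(round(u))]) for u,v in q])
```

```text
41.2667 [576.7  67.2 226.6] [ 1.  -0.2 -0.9]
w exp [[260.2, 147.7], [152.3, 147.7], [44.4, 147.8]] [([147.6, 144.4], 0.88), ([41.9, 145.2], 0.74), ([357.9, 164.7], 0.65), ([366.2, 105.5], 0.62)]
s exp [[235.8, 175.5], [252.0, 186.0], [270.8, 198.3]] [([250.3, 257.7], 0.83), ([252.2, 185.0], 0.79), ([271.4, 198.0], 0.74), ([198.1, 209.3], 0.69), ([221.3, 188.5], 0.57), ([243.6, 183.0], 0.45)]
dish exp [[248.2 255.4]]
1 [166, 132, 144, 140, 136, 147, 148, 148, 150, 150, 153, 152, 151, 152, 152, 153, 153, 143, 140, 150, 163, 172, 166, 162, 159, 158, 161, 163, 162, 164, 192, 216, 211, 188, 153, 221, 209]
1 [151, 149, 193, 185, 152, 155, 156, 158, 154, 155, 155, 144, 138, 142, 156, 160, 174, 187, 196, 206, 204, 191, 177, 169, 157, 159, 157, 158, 158, 166, 220, 244, 240, 222, 182, 232, 212]
0 [185, 181, 230, 226, 162, 106, 104, 99, 80, 88, 131, 173, 195, 210, 204, 181, 103, 101, 114, 186, 226, 231, 232, 238, 241, 228, 153, 84, 109, 147, 152, 195, 225, 208, 164, 215, 193]
0 [185, 153, 154, 133, 118, 140, 145, 132, 137, 140, 143, 146, 146, 146, 150, 135, 138, 145, 148, 150, 150, 149, 151, 141, 144, 149, 150, 150, 149, 145, 158, 169, 155, 128, 146, 213, 116]
```

```bash
python3 -c "
from workcell import close_job
print(close_job())"
```

```text
the job is handed in; nothing more can be done
None
```

The job is done and handed in at about 41 s of the 69 s allowed; the hand-in gave no verdict.

- **Spin test:** I spun all three wheels. The middle one and the one at y = -110 ran on by themselves. The one on rail_1 (y = +110) turned about 30° and stopped at once, so that is the binding block.
- **Binding block:** I pulled it off rail_1 and set it down gently in the kidney dish. It stands upright and is let go, seen within about 1 px of where I expected it in the wrist view.
- **Spare:** I slid it up rail_1 to the stop. It resisted a pull back of about 4 N, so the detent is holding. After I let go, its shoe ends lined up with the middle block's to about 1 mm. Its wheel then ran freely with the arm clear.
- **Good blocks:** both were still at their places in the last pictures.

**What went wrong or disagreed:**
- The fingertips end about 35 mm short of the reported TCP, so the first brushes on rail_1 missed the wheel. I found the offset by touch and corrected for it. The first brush at y = -110 also missed and was repeated lower.
- The wrist reached its joint limits during the pull-off and the force rose briefly to about 44 N, under the 120 N limit.
- The network did not report the spare's axle in the last two checks. I judged its seating from brightness values in the wrist image instead. By then I had used all 12 picture views, so I did not look at the final scene by eye.

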